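# Set the jig's stop and hold a bevelled block in the corner

## Robot

A 6-joint arm with a two-finger parallel gripper is mounted at the origin on the work surface. World frame = base frame: x ahead of the robot, y to its left, z up, the work surface at z = 0. Lengths are in m, angles in rad, forces in N, time in s.
With the tool pointing down it reaches from about 0.3 to 0.875 m from the base axis. Payload 6.4 kg.
Tool frame: the origin (TCP) lies between the finger pads; the fingertips stand 11 mm ahead of it and the grasp point (between the pads) lies 8 mm behind it (ctrl.tcp_to_tips is the y of the fingertips in the tool frame, in m); y points along the fingers, x is the direction in which the jaws open and shut, and the axes are right-handed (so a half turn about y gives the same grasp; the last joint's range is limited). The gripper opens to 85 mm and grips with 20 to 120 N. Pads are 22 mm wide; open, the fingers measure 114 mm over their backs; the gripper's body (76 mm by 85 mm) begins 54 mm behind the grasp point. The pads swing forward as they close: fully open they stand 13 mm farther back than shut.
Start: joints at [-1.345, 0.181, 1.607, -0, 1.354, -0.206], TCP at [0.241, -0.522, 0.221] pointing down, gripper open.
Joint ranges: [-2.99, 2.99], [-0.89, 2.07], [0.3, 2.58], [-1.14, 4.28], [0, 2.63], [-3.12, 3.12]. Speed limits (rad/s): [2.57, 2.57, 3.01, 3.14, 3.14, 3.14].

## Interface

Orientations are given as a unit quaternion [w, x, y, z].
In Python, from bench import ctrl gives the robot as it stands.
- The arm moves only by the tool apply_moves, never from a script. Its argument "plan" is text: rows parted by semicolons, each of 7 numbers parted by spaces: the shift along the tool's x, y, z each as a share of 0.05 m, from -1 to 1, then the turn, a rotation vector about the tool's x, y, z each as a share of 0.12 rad, from -1 to 1, then the opening, from 0 (shut) to 1 (fully open). In form: dx dy dz wx wy wz claw; .... A call has exactly 5 rows; each row shifts and turns the commanded pose from where the row before left it, along the tool's axes as they then stand; what a row does not reach is not made up. A row lasts 1/10 s, in which the tool goes at most 50 mm and 8.59 degrees, less where a joint would pass 70% of its speed; a pose out of reach is approached as far as the arm can. A call with a number of a shift or a turn outside -1 to 1 is refused whole. A call with a gripper value outside its range is refused whole. The fingers move at their own pace and stop on an object; the grip force is fixed at half the most. Time passes only in rows, so rows that do not move let the fingers close, or fill a call up. It gives the time, the measured TCP pose, the force and the opening at its end, in the units of the state.
- ctrl.get_obs(): the state, without advancing time (a new reading comes with each control period).
- ctrl.camera(name): name is "side" or "top" or "wrist"; returns the picture (384x512x3 uint8, red, green, blue); there is no depth.
- ctrl.get_calibration(name): a dict with "intrinsics" (3x3 intrinsics, pixels), "R" (3x3) and "t" (3): a world point X has camera coordinates R X + t. Camera axes: x right, y down, z forward; pixel columns grow to the right and rows downward; lengths in m; the calibration is good to about 2 mm. The wrist camera is an equidistant fisheye: a pixel r from the principal point sees the ray r / f radians off the axis. A picture is of the moment at which its call begins: read the wrist's pose just before it. get_calibration takes no time and is no camera call; for the wrist camera it gives the pose at the moment of the call.
- ctrl.hand_in(): hands the job in, once; it reports no verdict.
Trained networks look in the newest picture that a camera, given by its name, has taken for a name from the list of things; names that differ only in an ending like _2 or _b are one class to them, and where a whole thing is asked for, a point or a joint stands for the part that bears it (a point fixed in the world has none). Each returns a list of dicts, best first, with "score" (0 to 1); they miss things now and then, are a little off and sometimes report something else, mostly with a low value. They report only what shows in the picture. A call takes as long as a camera call. They do not tell look-alikes from the thing itself.
- ctrl.recognise(camera, target): "point" ([x, y, z] in m, in world coordinates, good to about 4 mm: the middle of the surface that is visible of it).
The state is a dict: "time_s": time; "q": joint angles; "dq": joint speeds; "joint_efforts": joint torques, N m; "eef_pos": TCP position; "eef_rot": TCP orientation; "wrist_force": force on the tool from outside, world axes, zero at the start; "torque": the same for the moment, N m; "opening": opening from 0.0 (shut) to 1.0 (fully open).
Only numpy, scipy, OpenCV 4.12 (cv2) and the standard library are available. Lean on these libraries where they do the work, as an engineer would, in place of code of your own. Each camera call takes 0.05 s, during which the arm holds its last target.

## Task

Slide the jig's stop along the fence until its upright grip lines up with the brass pointer behind the fence. Then bring the bevelled block flat and flush against the fence with its end up against the stop, and finish holding it there: with the fingertips keep pressing it firmly, down onto the bed and into the fence at the same time, as one diagonal push, and do not let go. Leave the other things on the bench and on the jig where they are.

Things in the scene. Friction and masses are not known exactly. Their poses are not given: they have to be found in the camera images.
- jig: the bench jig, fixed to the bench: a flat base 190 x 350, 12 high, with a fence along its far (+x) edge. Origin on the bench surface; the jig frame's +y runs along the fence (to the left), +x points from the bed towards the fence, z up. It never moves during the job, but stands at a different place and angle (up to about 0.25 rad) each time.
- bed: the jig's flat top, 12 above the bench; in the jig frame it covers x from -100 to 90 and y from -175 to 175. Same origin and axes as the jig.
- fence: the jig's fence: an aluminium bar on the bed, 30 thick, 350 long, top 37 above the bench. Its working face looks to -x and lies at x = +60 in the jig frame. Same origin and axes as the jig.
- stop (a joint): position of the sliding stop along the fence, in m: equal to the jig-frame y of the middle of the stop; range -0.06 to 0.14, growing to +y. The stop starts on the +y side of the pointer (0.085 to 0.12) and must go to -y. It stays where it is left; it takes about 8 N along the fence to move it.
- stop_grip (a point): centre of the stop's upright black grip, a fin 24 (across the fence, x) x 12 (along the fence, y), from 43 to 72 above the bench, standing on the fence's top; axes as the jig. Under it a steel bridge 16 wide along y, its top 43 above the bench, leads to the steel stop foot, which stands in front of the fence over the bed (jig x 30 to 60, 16 wide along y, up to 37 above the bench).
- stop_face (a point): middle of the stop foot's working face, which looks to -y; 8 to the -y side of the grip's centre; axes as the jig.
- pointer_tip (a point): tip of the brass pointer, a fixed post 20 wide just behind the fence with a small arrow over the fence's rear top edge, up to 43 above the bench; axes as the jig. The grip lines up when it has the same jig-frame y as this tip, which lies at jig y -10 to 40.
- block: the workpiece: loose aluminium block, 45 (its x) x 60 (its y) x 25 high, about 0.17 kg, lying on the bed on the -y side of the stop, 35 to 60 short of the fence, turned up to 0.3 rad. Origin at the centre of its underside, +x to the fence, z up. Flush at the fence its centre lies at jig x = 37.5; end against the stop, 30 to the -y side of stop_face.
- bevel (a point): middle of the block's steep bevel along its whole upper -x edge (towards the robot), 8 wide and 14 high, so facing 30 degrees above level; axes as the block. The upright face below is 11 high. The point lies 18.5 to -x of the block's centre, 18 above its underside. Fingertips here push into the fence and down at once; bed friction eats part, so push more in than down: 12 to 15 N in, 6 to 8 down.
- spacer: bystander: plain steel ring, 32 across, 12 high, lying on the left (+y) near part of the jig's bed; origin at the centre of its underside
- screwdriver: bystander: screwdriver lying on the bench to the right (-y) of the jig; origin at its underside
- file: bystander: flat file with a wooden handle, 180 long, lying on the bench beyond the fence; origin at its underside
- offcut: bystander: plain rectangular aluminium offcut without a bevel, 40 x 70 x 18, on the bench left (+y) of the jig; origin at the centre of its underside
- oil: bystander: upright white plastic bottle, 48 across, 110 high, on the bench at the left; origin at the centre of its underside
- cup: bystander: open steel cup, 72 across, 80 high, on the bench at the far right; origin at the centre of its underside
Mind the look-alikes: they are no part of the job. Leave any red look-alike of the block alone.

How it is judged:
On the way:
1. the stop's grip is lined up with the pointer (within 5 mm) and at rest (y of stop_grip in the frame of pointer_tip between -0.005 and 0.005 m and velocity of joint stop between -0.01 and 0.01 m/s), for 0.3 s.
At the end, for the whole second after the job is handed in: Stop's grip within 5 mm of the pointer along the fence; block at rest, flat on the bed, flush at the fence (3 mm, 0.05 rad), its end within 4 mm of the stop; the fingers (over 4 N) still pressing it with over 2 N on the fence and over 4 N on the bed at once (y of stop_grip in the frame of pointer_tip between -0.005 and 0.005 m and x of block in the frame of jig between 0.0345 and 0.0405 m and y of block in the frame of stop_face between -0.034 and -0.028 m and z of block in the frame of jig between 0.009 and 0.0145 m and angle between the y axis of block and the y axis of jig, either way round below 0.05 rad and angle between block's own z axis and vertical below 0.05 rad and contact force between block and fence above 2 N and contact force between block and bed above 4 N and contact force between block and the fingers above 4 N and linear speed of block below 0.01 m/s); the arm keeps its last pose, push and grip.
It fails at once if another thing on the bench or jig is moved by more than 30 mm (distance of any of spacer, screwdriver, file, offcut, oil, cup from where it was at the start of the episode above 0.03 m).
It also fails if it takes over 64 s, if anything falls off the work surface, if the arm or the gripper's body presses on something with over 40 N, if the wrist force passes 120 N, or if a joint passes its speed limit or range.

## Working session

There is one attempt and no reset: what is moved stays moved. The work goes in short steps, Python scripts to look and compute and a tool call to move; the robot and the scene stay as the last step left them, time stands still between calls to the robot, and variables do not carry over. Pictures are saved under pics/ and viewed, and the job is handed in when it is done.

Besides the shell and the picture viewer there is one more tool, called after ">>>" as name(argument=value, ...), one argument or row to a line, values as JSON. apply_moves: Moves the arm, as the interface text tells. Shift numbers are shares of 0.05 m and turn numbers shares of 0.12 rad, none past 1 either way. Its arguments: {"type":"object","properties":{"plan":{"type":"string"}},"required":["plan"]}

```bash
ls; mkdir -p pics; python3 - <<'E'
from bench import ctrl
import cv2,numpy as np
o=ctrl.get_obs(); print({k:np.round(v,3) for k,v in o.items()})
for c in ("top","side"):
    im=ctrl.camera(c); cv2.imwrite(f"pics/{c}0.png",cv2.resize(im[...,::-1],(768,576),interpolation=cv2.INTER_CUBIC))
    cal=ctrl.get_calibration(c); print(c,np.round(cal["intrinsics"],1).tolist(),np.round(cal["R"],3).tolist(),np.round(cal["t"],3))
    for n in ("jig","fence","stop_grip","stop_face","pointer_tip","block","bevel","spacer"):
        r=ctrl.recognise(c,n); print(n,[(np.round(d["point"],4).tolist(),round(d["score"],2)) for d in r[:3]])
print(ctrl.get_obs()["time_s"])
E
```

```text
pics
{'time_s': np.float64(0.0), 'q': array([-1.345,  0.182,  1.608, -0.   ,  1.354, -0.206]), 'dq': array([-0.   , -0.001,  0.001,  0.002,  0.   ,  0.001]), 'joint_efforts': array([ 2.0000e-03, -4.4487e+01, -3.5133e+01, -0.0000e+00,  9.0000e-03,
       -0.0000e+00]), 'eef_pos': array([ 0.241, -0.522,  0.22 ]), 'eef_rot': array([ 0.596, -0.595,  0.382, -0.381]), 'wrist_force': array([-0.149, -0.334, -0.517]), 'torque': array([ 0.045,  0.045, -0.   ]), 'opening': np.float64(1.001)}
top [[442.9, 0.0, 263.5], [0.0, 442.9, 188.0], [0.0, 0.0, 1.0]] [[0.015, -1.0, 0.012], [-0.996, -0.016, -0.086], [0.086, -0.01, -0.996]] [-0.007  0.545  1.249]
jig [([0.5434, 0.0334, 0.0121], 0.89), ([0.4681, 0.2451, 0.0161], 0.31)]
fence [([0.6207, 0.0364, 0.0318], 0.9)]
stop_grip [([0.5849, 0.135, 0.0434], 0.68)]
stop_face [([0.5827, 0.1315, 0.0455], 0.57)]
pointer_tip [([0.6385, 0.0728, 0.0413], 0.41)]
block [([0.4189, -0.2561, 0.0277], 0.91), ([0.5544, -0.0522, 0.04], 0.56), ([0.343, -0.0363, 0.0213], 0.56)]
bevel [([0.3515, -0.0383, 0.0265], 0.75)]
spacer []
side [[383.2, 0.0, 253.5], [0.0, 383.2, 196.5], [0.0, 0.0, 1.0]] [[-0.947, -0.319, 0.015], [-0.256, 0.73, -0.633], [0.191, -0.604, -0.774]] [0.535 0.162 1.027]
jig [([0.5371, 0.0569, 0.0132], 0.68), ([0.5776, 0.1425, 0.044], 0.65), ([0.546, -0.04, 0.037], 0.16)]
fence [([0.6181, 0.0592, 0.0367], 0.86)]
stop_grip [([0.5823, 0.1383, 0.0463], 0.46)]
stop_face [([0.5442, -0.0376, 0.039], 0.67), ([0.5792, 0.1458, 0.0415], 0.66), ([0.5381, 0.0571, 0.0132], 0.56)]
pointer_tip [([0.6417, 0.0823, 0.0378], 0.67)]
block [([0.5785, 0.1419, 0.0427], 0.72), ([0.4156, -0.2462, 0.0293], 0.67), ([0.3434, -0.0283, 0.0227], 0.66)]
bevel [([0.419, -0.2525, 0.0263], 0.85), ([0.5494, -0.044, 0.0433], 0.79), ([0.3415, -0.0251, 0.0247], 0.77)]
spacer [([0.4461, 0.1541, 0.0196], 0.4)]
0.9
```

View pics/top0.png

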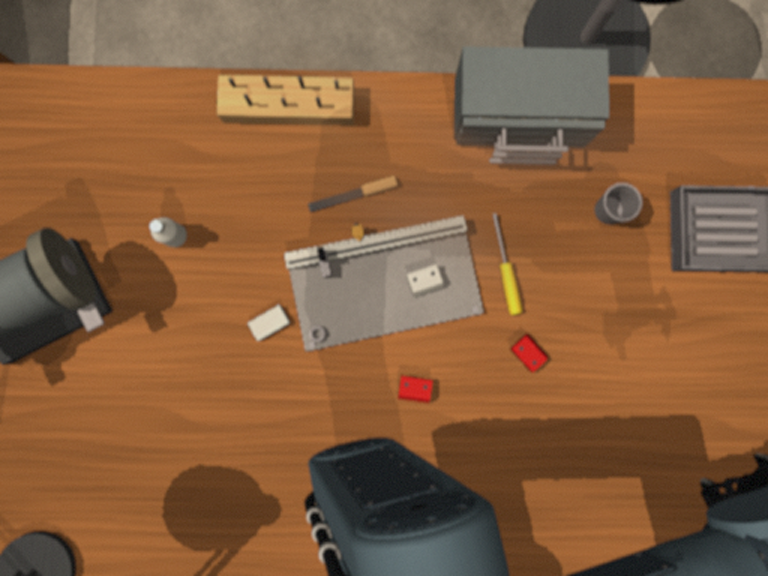

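View pics/side0.png

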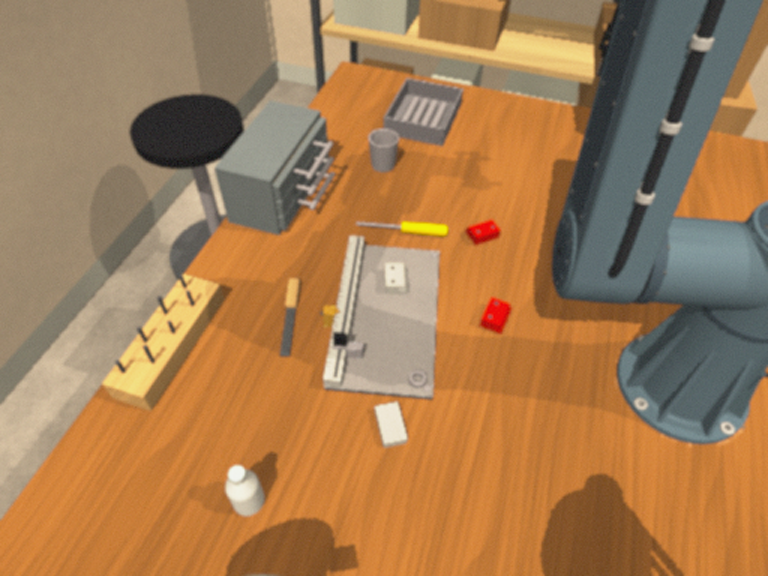

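The block is the white piece on the bed at top (425,279) in the view; the two red ones are look-alikes. The grip is at (322,254) and the pointer at (358,231). I'll zoom in to fit the jig pose.

```bash
python3 - <<'E'
import cv2
from bench import ctrl
im=ctrl.camera("top")[...,::-1]; cv2.imwrite("pics/top_raw.png",im)
c=im[135:245,180:332]; cv2.imwrite("pics/topz.png",cv2.resize(c,None,fx=5,fy=5,interpolation=cv2.INTER_CUBIC))
im=ctrl.camera("side")[...,::-1]; cv2.imwrite("pics/side_raw.png",im)
c=im[150:270,205:305]; cv2.imwrite("pics/sidez.png",cv2.resize(c,None,fx=5,fy=5,interpolation=cv2.INTER_CUBIC))
E
```

```text
(no output)
```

View pics/topz.png

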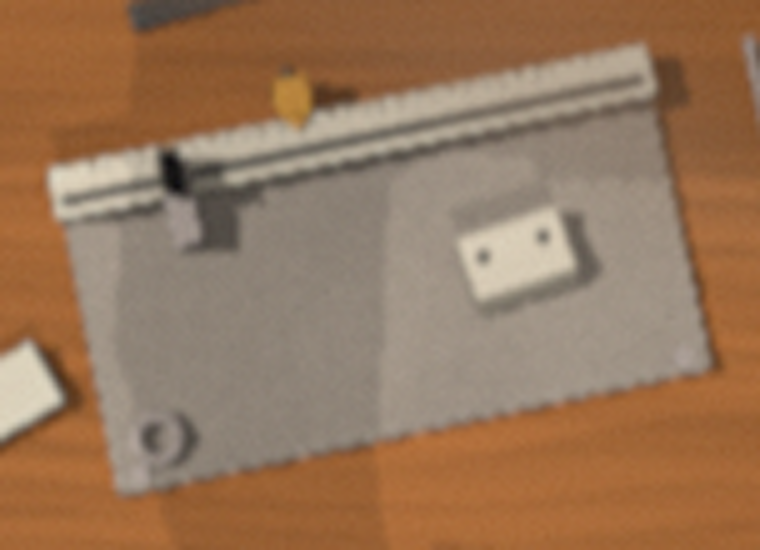

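View pics/sidez.png

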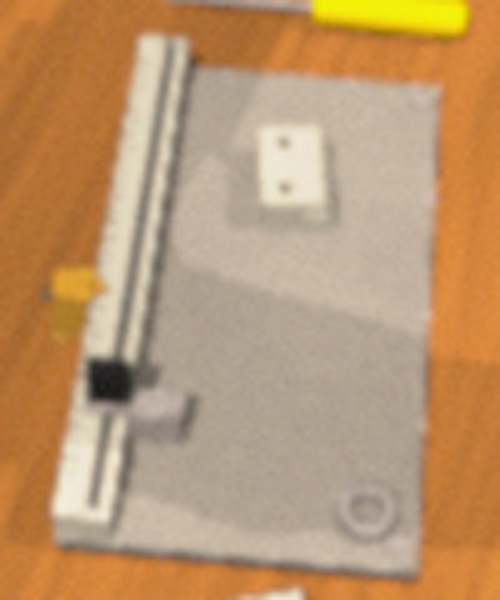

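```bash
cat > h.py <<'E'
import numpy as np, cv2
from scipy.optimize import least_squares
from scipy.spatial.transform import Rotation as R
from bench import ctrl
def proj(cal,P):
    P=np.atleast_2d(P); c=P@np.array(cal["R"]).T+np.array(cal["t"]); K=np.array(cal["intrinsics"])
    u=c@K.T; return u[:,:2]/u[:,2:]
def wproj(cal,P):
    P=np.atleast_2d(P); c=P@np.array(cal["R"]).T+np.array(cal["t"]); K=np.array(cal["intrinsics"])
    rr=np.hypot(c[:,0],c[:,1]); th=np.arctan2(rr,c[:,2]); s=th/np.maximum(rr,1e-9)
    return np.c_[K[0,0]*c[:,0]*s+K[0,2],K[1,1]*c[:,1]*s+K[1,2]]
def ray(cal,uv,z,fish=False):
    K=np.array(cal["intrinsics"]);Rm=np.array(cal["R"]);t=np.array(cal["t"])
    x=(uv[0]-K[0,2])/K[0,0];y=(uv[1]-K[1,2])/K[1,1]
    if fish:
        r=np.hypot(x,y); d=np.array([x/r*np.sin(r),y/r*np.sin(r),np.cos(r)]) if r>0 else np.array([0,0,1.])
    else: d=np.array([x,y,1.])
    o=-Rm.T@t; d=Rm.T@d; return o+d*(z-o[2])/d[2]
def j2w(p,P):
    P=np.atleast_2d(P).astype(float); c,s=np.cos(p[2]),np.sin(p[2])
    return np.c_[p[0]+c*P[:,0]-s*P[:,1],p[1]+s*P[:,0]+c*P[:,1],P[:,2]]
def w2j(p,P):
    P=np.atleast_2d(P).astype(float); c,s=np.cos(p[2]),np.sin(p[2]); a=P[:,0]-p[0];b=P[:,1]-p[1]
    return np.c_[c*a+s*b,-s*a+c*b,P[:,2]]
E
python3 - <<'E'
from h import *
T=ctrl.get_calibration("top");S=ctrl.get_calibration("side")
Jt=np.array([[-100,175,12],[-100,-175,12],[60,175,37],[90,175,37],[90,-175,37],[60,-175,37]])/1e3
Zt=np.array([[122,490],[712,368],[60,217],[48,170],[645,45],[657,95]])
Js=np.array([[-100,-175,12],[-100,175,12],[90,-175,37],[60,-175,37],[60,175,37],[90,175,37]])/1e3
Zs=np.array([[440,87],[416,570],[142,37],[188,40],[108,525],[55,515]])
ut=(Zt+.5)/5-.5+[180,135]; us=(Zs+.5)/5-.5+[205,150]
def f(p,m):
    r=[]
    if m&1:r.append(proj(T,j2w(p,Jt))-ut)
    if m&2:r.append(proj(S,j2w(p,Js))-us)
    return np.concatenate(r).ravel()
for m in (1,2,3):
    s=least_squares(f,[.54,.03,.2],args=(m,)); print(m,np.round(s.x,4),np.round(s.fun.reshape(-1,2),1).tolist())
p=s.x; np.save("p.npy",p)
def pt(z,n,h):
    z=np.array(z,float)
    if n=="t": return w2j(p,ray(T,(z+.5)/5-.5+[180,135],h))[0]
    return w2j(p,ray(S,(z+.5)/5-.5+[205,150],h))[0]
print("tip",pt([299,124],"t",.041),pt([103,286],"s",.041))
print("grip",pt([170,160],"t",.072),pt([110,372],"s",.072))
for z in ([458,237],[560,208],[578,270],[482,303]): print("blk t",pt(z,"t",.037))
for z in ([258,127],[320,123],[327,205],[262,208]): print("blk s",pt(z,"s",.037))
E
```

```text
1 [0.5486 0.0239 0.2236] [[-0.7, 0.9], [0.2, 0.1], [-0.4, 0.3], [0.0, -0.6], [0.5, -0.4], [0.3, -0.3]]
2 [0.5482 0.0256 0.2295] [[-0.1, 0.0], [0.5, 0.8], [-0.3, -0.3], [0.0, -0.2], [0.4, -0.8], [-0.6, 0.2]]
3 [0.5484 0.0246 0.2265] [[-0.8, 1.1], [0.0, -0.0], [-0.6, 0.5], [-0.3, -0.3], [0.1, -0.5], [-0.0, -0.4], [0.1, -0.1], [0.3, 0.6], [-0.1, -0.6], [0.2, -0.4], [0.3, -1.2], [-0.7, -0.3]]
tip [0.08448125 0.02917216 0.041     ] [0.08450387 0.02900425 0.041     ]
grip [0.07474562 0.10286878 0.072     ] [0.06791526 0.10824039 0.072     ]
blk t [ 0.00276527 -0.04596972  0.037     ]
blk t [ 0.00688677 -0.10637878  0.037     ]
blk t [-0.02990407 -0.10877985  0.037     ]
blk t [-0.03689145 -0.05135812  0.037     ]
blk s [ 0.0099143  -0.10433775  0.037     ]
blk s [-0.0270292  -0.11180892  0.037     ]
blk s [-0.03586876 -0.04753183  0.037     ]
blk s [ 0.00159497 -0.04103975  0.037     ]
```

```bash
cat >> h.py <<'E'
p=np.load("p.npy")
def pose():
    o=ctrl.get_obs(); q=o["eef_rot"]; return np.array(o["eef_pos"]),R.from_quat([q[1],q[2],q[3],q[0]]),o
def tgtR(tilt=0,sgn=1,yaw=0):
    # jaw x along +-jig y, y down, tilt>0 tips point towards +x jig (fence)
    a=p[2]+yaw; X=sgn*np.array([-np.sin(a),np.cos(a),0]); f=np.array([np.cos(a),np.sin(a),0])
    Y=np.sin(tilt)*f+np.cos(tilt)*np.array([0,0,-1.]); return R.from_matrix(np.c_[X,Y,np.cross(X,Y)])
def go(posj,Rt,n=5):
    P,Rc,o=pose(); W=j2w(p,posj)[0]; d=Rc.inv().apply(W-P); w=(Rc.inv()*Rt).as_rotvec()
    print("total shift m",np.round(d,4),"rot",np.round(w,4),"-> units shift",np.round(d/.05,2),"rot",np.round(w/.12,2))
    print("in-flight",n,"rows: first-order",np.round(d/.05/n,3),np.round(w/.12/n,3))
    return d,w
def st():
    P,Rc,o=pose(); m=Rc.as_matrix(); c,s=np.cos(p[2]),np.sin(p[2]); F=np.array(o["wrist_force"])
    tip=P+m[:,1]*0.011
    print("t",round(o["time_s"],2),"tcp_j",np.round(w2j(p,P)[0],4),"tip_j",np.round(w2j(p,tip)[0],4),"F_j",np.round([c*F[0]+s*F[1],-s*F[0]+c*F[1],F[2]],1),"open",round(float(o["opening"]),3))
    print("axes",np.round(m.T,3).tolist(),"q6",np.round(o["q"],2))
E
python3 - <<'E'
from h import *
st(); print(ctrl.tcp_to_tips)
for s in (1,-1): go([.07,.105,.18],tgtR(0,s),10)
E
```

```text
t 1.0 tcp_j [-0.4227 -0.4637  0.2208] tip_j [-0.4227 -0.4637  0.2098] F_j [ 0.1 -1.1 -0.2] open 0.999
axes [[0.418, -0.908, -0.0], [-0.0, 0.0, -1.0], [0.908, 0.418, -0.0]] q6 [-1.35  0.18  1.61 -0.    1.35 -0.21]
0.011
total shift m [-0.4564  0.0408  0.5983] rot [-0.     -2.9363 -0.    ] -> units shift [-9.13  0.82 11.97] rot [ -0.   -24.47  -0.  ]
in-flight 10 rows: first-order [-0.913  0.082  1.197] [-0.    -2.447 -0.   ]
total shift m [-0.4564  0.0408  0.5983] rot [ 0.      0.2053 -0.    ] -> units shift [-9.13  0.82 11.97] rot [ 0.    1.71 -0.  ]
in-flight 10 rows: first-order [-0.913  0.082  1.197] [ 0.     0.171 -0.   ]
```

>>> apply_moves(
  plan="-0.5 0.05 0.7 0 0.34 0 1; -0.5 0.05 0.7 0 0.34 0 1; -0.55 0.05 0.7 0 0.34 0 1; -0.6 0.05 0.7 0 0.34 0 1; -0.65 0.05 0.65 0 0.34 0 1",
)

```text
time_s: 1.5
eef_pos: [0.3559, -0.3299, 0.2084]
eef_rot: [-0.553, 0.553, -0.44, 0.441]
wrist_force: [1.5, -0.5, 0.5]
opening: 1.002
```

```bash
python3 - <<'E'
from h import *
st(); go([.07,.105,.18],tgtR(0,-1),10)
E
```

```text
t 1.5 tcp_j [-0.2673 -0.3022  0.2084] tip_j [-0.2673 -0.3022  0.1974] F_j [ 1.4 -0.8  0.5] open 1.002
axes [[0.224, -0.975, 0.0], [0.0, -0.0, -1.0], [0.975, 0.224, 0.0]] q6 [-0.99 -0.01  1.84  0.    1.31  0.35]
total shift m [-0.4076  0.0283  0.3369] rot [-0.0004 -0.0009  0.0005] -> units shift [-8.15  0.57  6.74] rot [-0.   -0.01  0.  ]
in-flight 10 rows: first-order [-0.815  0.057  0.674] [-0.    -0.001  0.   ]
```

>>> apply_moves(
  plan="-0.8 0.05 0.6 0 0 0 1; -0.8 0.05 0.6 0 0 0 1; -0.8 0.05 0.6 0 0 0 1; -0.8 0.05 0.6 0 0 0 1; -0.8 0.05 0.6 0 0 0 1",
)

```text
time_s: 2.0
eef_pos: [0.4566, -0.1011, 0.1961]
eef_rot: [0.554, -0.553, 0.44, -0.44]
wrist_force: [0.3, -0.8, 0.7]
opening: 1.0
```

>>> apply_moves(
  plan="-0.8 0.05 0.7 0 0 0 1; -0.8 0.05 0.7 0 0 0 1; -0.8 0.05 0.7 0 0 0 1; -0.6 0.05 0.5 0 0 0 1; -0.4 0.05 0.3 0 0 0 1",
)

```text
time_s: 2.5
eef_pos: [0.5553, 0.0897, 0.1837]
eef_rot: [0.554, -0.554, 0.439, -0.439]
wrist_force: [-0.1, -0.3, 0.7]
opening: 1.001
```

```bash
python3 - <<'E'
from h import *
st(); go([.075,.105,.18],tgtR(0,-1),10)
cal=ctrl.get_calibration("wrist"); im=ctrl.camera("wrist"); 
print(np.round(cal["intrinsics"],1).tolist())
for n in ("stop_grip","pointer_tip","stop_face","block"):
    print(n,[(np.round(w2j(p,d["point"])[0],4).tolist(),round(d["score"],2)) for d in ctrl.recognise("wrist",n)[:3]])
im=im[...,::-1].copy()
cv2.imwrite("pics/w1.png",cv2.resize(im,(768,576),interpolation=cv2.INTER_CUBIC))
pts=[[x,y,.037] for x in(.06,.09) for y in (-.175,.175)]+[[-.1,-.175,.012],[-.1,.175,.012],[.0845,.029,.041],[.075,.105,.072],[.063,.105-.006,.072],[.087,.105+.006,.072]]
print(np.round(wproj(cal,j2w(p,pts))*1.5,0).tolist())
E
```

```text
t 2.5 tcp_j [0.0213 0.0619 0.1837] tip_j [0.0213 0.0619 0.1727] F_j [-0.2 -0.3  0.7] open 1.001
axes [[0.228, -0.974, -0.0], [0.001, 0.0, -1.0], [0.974, 0.228, 0.001]] q6 [-0.05  0.19  1.68  0.    1.28  1.29]
total shift m [-0.0429  0.0038  0.0539] rot [-0.0008  0.0035 -0.0002] -> units shift [-0.86  0.08  1.08] rot [-0.01  0.03 -0.  ]
in-flight 10 rows: first-order [-0.086  0.008  0.108] [-0.001  0.003 -0.   ]
[[297.3, 0.0, 259.9], [0.0, 297.3, 186.2], [0.0, 0.0, 1.0]]
stop_grip [([0.0576, 0.103, 0.0401], 0.69)]
pointer_tip [([0.1029, 0.0314, 0.0374], 0.66)]
stop_face [([0.0634, 0.0988, 0.0469], 0.97), ([-0.01, -0.0704, 0.0346], 0.6), ([-0.0448, -0.2304, 0.0187], 0.22)]
block [([-0.0084, -0.0773, 0.0344], 0.71), ([-0.1996, -0.0196, 0.0235], 0.67), ([-0.1646, -0.2386, 0.0172], 0.5)]
[[687.0, 212.0], [229.0, 201.0], [691.0, 175.0], [226.0, 159.0], [638.0, 375.0], [259.0, 382.0], [439.0, 163.0], [317.0, 182.0], [327.0, 202.0], [306.0, 162.0]]
```

View pics/w1.png

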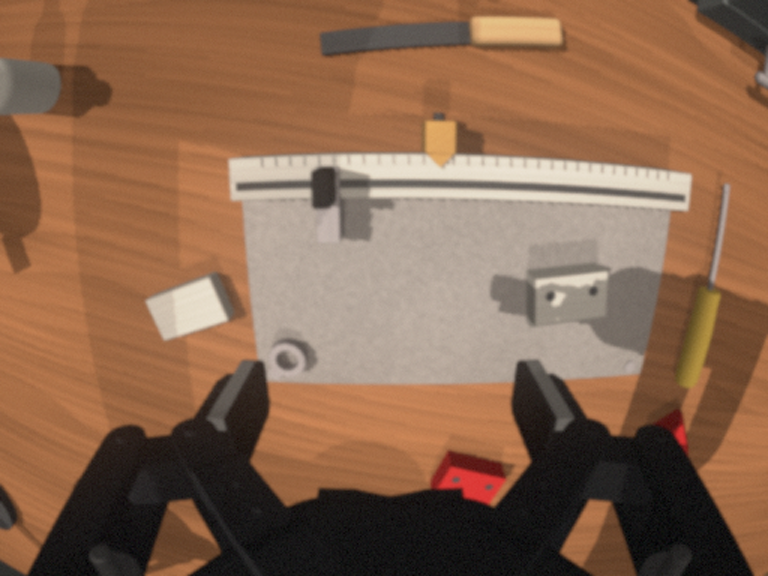

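>>> apply_moves(
  plan="-0.2 0.4 0.25 0 0.03 0 1; -0.2 0.4 0.25 0 0 0 1; -0.2 0.4 0.25 0 0 0 1; -0.2 0.4 0.25 0 0 0 1; 0 0.4 0.07 0 0 0 1",
)

```text
time_s: 3.25
eef_pos: [0.5984, 0.1373, 0.0835]
eef_rot: [0.553, -0.552, 0.441, -0.442]
wrist_force: [-0.7, 0.5, -0.1]
opening: 0.998
```

```bash
python3 - <<'E'
from h import *
st(); go([.075,.103,.059],tgtR(0,-1),5)
E
```

```text
t 3.25 tcp_j [0.074  0.0987 0.0835] tip_j [0.074  0.0987 0.0725] F_j [-0.5  0.7 -0.1] open 0.998
axes [[0.221, -0.975, 0.0], [0.001, 0.0, -1.0], [0.975, 0.221, 0.001]] q6 [0.03 0.41 1.61 0.   1.12 1.38]
total shift m [-0.0044  0.0245  0.001 ] rot [-0.0012 -0.0033  0.0001] -> units shift [-0.09  0.49  0.02] rot [-0.01 -0.03  0.  ]
in-flight 5 rows: first-order [-0.017  0.098  0.004] [-0.002 -0.006  0.   ]
```

>>> apply_moves(
  plan="-0.05 0.2 0.02 0 -0.03 0 1; -0.04 0.2 0 0 0 0 1; 0 0.08 0 0 0 0 1; 0 0 0 0 0 0 0.5; 0 0 0 0 0 0 0.3",
)

```text
time_s: 3.75
eef_pos: [0.598, 0.1422, 0.0607]
eef_rot: [0.554, -0.553, 0.44, -0.44]
wrist_force: [0.4, 0.2, 0.8]
opening: 0.692
```

>>> apply_moves(
  plan="0 0 0 0 0 0 0; 0 0 0 0 0 0 0; 0 0 0 0 0 0 0; 0 0 0 0 0 0 0; 0 0 0 0 0 0 0",
)

```text
time_s: 4.25
eef_pos: [0.5979, 0.1423, 0.0603]
eef_rot: [0.554, -0.554, 0.44, -0.44]
wrist_force: [-0.9, -1.7, 5.1]
opening: 0.086
```

```bash
python3 - <<'E'
from h import *
st(); go([.075,.029,.059],tgtR(0,-1),5)
E
```

```text
t 4.25 tcp_j [0.0746 0.1036 0.0603] tip_j [0.0746 0.1036 0.0493] F_j [-1.3 -1.5  5.1] open 0.086
axes [[0.226, -0.974, 0.0], [0.001, -0.0, -1.0], [0.974, 0.226, 0.001]] q6 [ 0.04  0.45  1.61 -0.    1.08  1.38]
total shift m [0.0746 0.0014 0.0003] rot [-0.0007  0.0013  0.0004] -> units shift [1.49 0.03 0.01] rot [-0.01  0.01  0.  ]
in-flight 5 rows: first-order [0.298 0.006 0.001] [-0.001  0.002  0.001]
```

>>> apply_moves(
  plan="0 0 0 0 0 0 0; 0 0 0 0 0 0 0; 0 0 0 0 0 0 0; 0 0 0 0 0 0 0; 0 0 0 0 0 0 0",
)

```text
time_s: 4.75
eef_pos: [0.5979, 0.1423, 0.0603]
eef_rot: [0.554, -0.554, 0.44, -0.44]
wrist_force: [-1.1, -1.6, 5.5]
opening: 0.087
```

```bash
python3 - <<'E'
from h import *
st()
im=ctrl.camera("wrist")[...,::-1]; cv2.imwrite("pics/w2.png",cv2.resize(im,(768,576)))
E
```

```text
t 4.75 tcp_j [0.0746 0.1036 0.0603] tip_j [0.0746 0.1036 0.0493] F_j [-1.5 -1.3  5.5] open 0.087
axes [[0.226, -0.974, 0.0], [0.001, -0.0, -1.0], [0.974, 0.226, 0.001]] q6 [ 0.04  0.45  1.61 -0.    1.08  1.38]
```

View pics/w2.png

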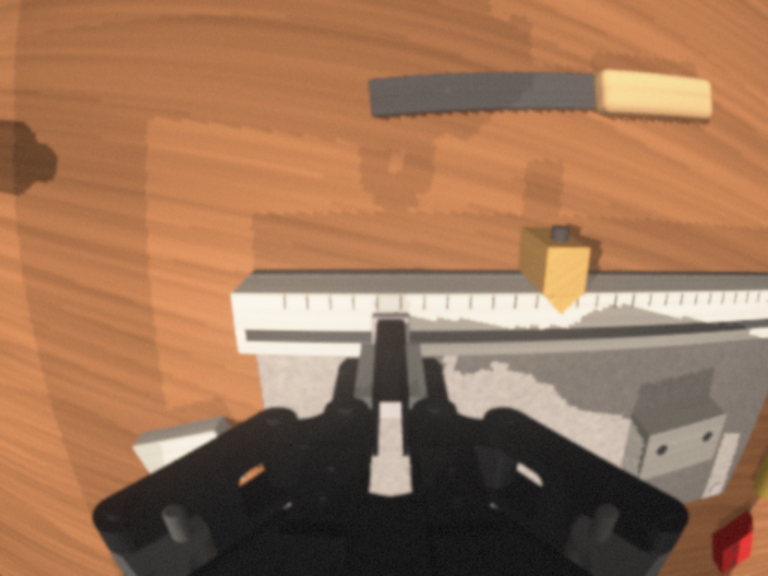

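```bash
python3 - <<'E'
from h import *
cal=ctrl.get_calibration("wrist")
for uv,z in (([561,313],.041),([233,293],.037),([240,354],.037)): print(np.round(w2j(p,ray(cal,(np.array(uv)+.5)/1.5-.5,z,True))[0],4))
E
```

```text
[0.0824 0.0278 0.041 ]
[0.0902 0.1717 0.037 ]
[0.0601 0.1723 0.037 ]
```

>>> apply_moves(
  plan="0.2 0 0 0 0 0 0; 0.4 0 0 0 0 0 0; 0.4 0 0 0 0 0 0; 0.3 0 0 0 0 0 0; 0.2 0 0 0 0 0 0",
)

```text
time_s: 5.3
eef_pos: [0.6144, 0.071, 0.0603]
eef_rot: [0.554, -0.553, 0.441, -0.439]
wrist_force: [-3.5, 8.7, 7.0]
opening: 0.084
```

>>> apply_moves(
  plan="0 0 0 0 0 0 0; 0 0 0 0 0 0 0; 0 0 0 0 0 0 0; 0 0 0 0 0 0 0; 0 0 0 0 0 0 0",
)

```text
time_s: 5.8
eef_pos: [0.6147, 0.0697, 0.0603]
eef_rot: [0.554, -0.553, 0.44, -0.44]
wrist_force: [-1.2, -0.8, 7.2]
opening: 0.09
```

```bash
python3 - <<'E'
from h import *
st(); cal=ctrl.get_calibration("wrist")
im=ctrl.camera("wrist")[...,::-1]; cv2.imwrite("pics/w3.png",cv2.resize(im,(768,576)))
c=im[150:300,190:330]; cv2.imwrite("pics/w3z.png",cv2.resize(c,None,fx=4,fy=4,interpolation=cv2.INTER_CUBIC))
E
```

```text
t 5.8 tcp_j [0.0747 0.0291 0.0603] tip_j [0.0747 0.0291 0.0493] F_j [-1.4 -0.5  7.2] open 0.09
axes [[0.226, -0.974, -0.0], [0.001, 0.0, -1.0], [0.974, 0.226, 0.001]] q6 [-0.08  0.46  1.6   0.    1.08  1.26]
```

View pics/w3z.png

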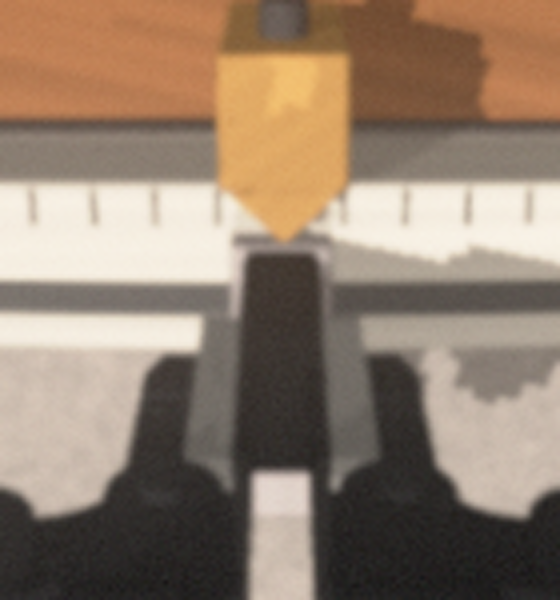

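Pointer tip at column 284 and the bridge/fin centre at 281–284, so they line up. I'll release the grip and move over the block.

>>> apply_moves(
  plan="0 0 0 0 0 0 0.3; 0 0 0 0 0 0 0.5; 0 0 0 0 0 0 0.5; 0 -0.3 0 0 0 0 0.5; 0 -0.6 0 0 0 0 0.7",
)

```text
time_s: 6.35
eef_pos: [0.6123, 0.0695, 0.1031]
eef_rot: [-0.552, 0.555, -0.442, 0.438]
wrist_force: [0.7, 0.3, 0.8]
opening: 0.651
```

>>> apply_moves(
  plan="0 -0.6 0 0 0 0 1; 0.3 -0.5 -0.5 0 0 0 1; 0.6 0 -0.6 0 0 0 1; 0.6 0 -0.6 0 0 0 1; 0.6 0 -0.6 0 0 0 1",
)

```text
time_s: 6.85
eef_pos: [0.5256, -0.0599, 0.1613]
eef_rot: [0.554, -0.554, 0.439, -0.44]
wrist_force: [0.0, -0.8, 1.0]
opening: 0.995
```

```bash
python3 - <<'E'
from h import *
st(); cal=ctrl.get_calibration("wrist")
import pickle; pickle.dump(cal,open("cal4.pkl","wb"))
im=ctrl.camera("wrist")[...,::-1]; cv2.imwrite("pics/w4.png",cv2.resize(im,(768,576)))
im=ctrl.camera("top")[...,::-1]; c=im[135:245,180:332]; cv2.imwrite("pics/top4.png",cv2.resize(c,None,fx=5,fy=5,interpolation=cv2.INTER_CUBIC))
E
```

```text
t 6.85 tcp_j [-0.0412 -0.0773  0.1613] tip_j [-0.0412 -0.0773  0.1503] F_j [-0.2 -0.8  1. ] open 0.995
axes [[0.227, -0.974, 0.001], [0.002, -0.001, -1.0], [0.974, 0.227, 0.002]] q6 [-0.34  0.14  1.78 -0.    1.22  1.  ]
```

View pics/w4.png

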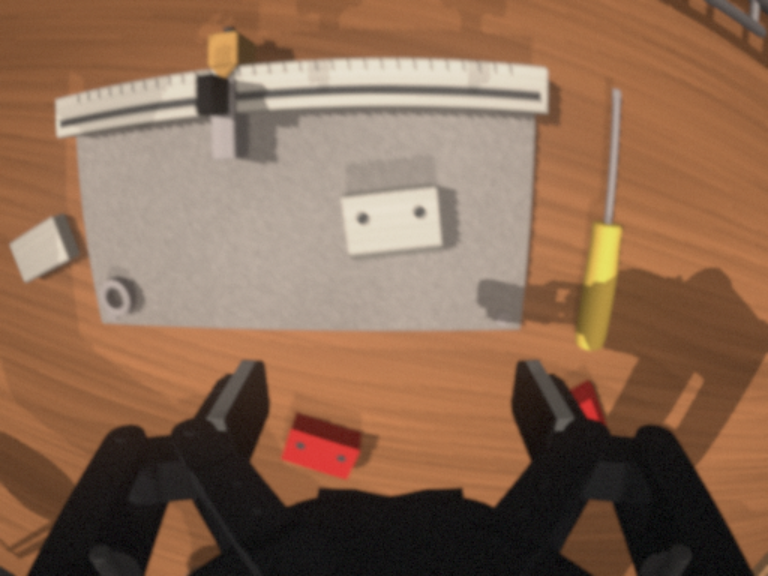

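View pics/top4.png

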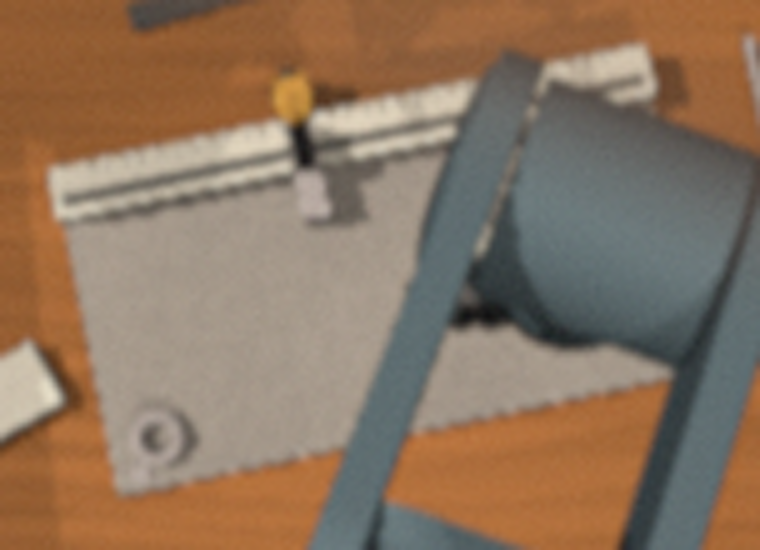

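```bash
python3 - <<'E'
from h import *
import pickle; cal=pickle.load(open("cal4.pkl","rb"))
def q(uv,z): return w2j(p,ray(cal,(np.array(uv)+.5)/1.5-.5,z,True))[0]
B=np.array([q(u,.037) for u in ([342,197],[437,187],[442,247],[349,254])]); print(np.round(B,4))
for u in ([56,100],[59,137],[548,68],[547,112]): print(np.round(q(u,.037),4))
L=(B[0]+B[3])/2;Rr=(B[1]+B[2])/2; v=L-Rr; a=np.arctan2(-v[0],v[1]); e=B[0]-B[1]; print("ang",a,np.arctan2(-e[0],e[1]),"len",np.linalg.norm(v),"c",B.mean(0))
c=B.mean(0)[:2]-.004*np.array([np.cos(a),np.sin(a)]); print("center",c)
for k in (.08,.1):
  go([c[0],c[1],.036],tgtR(0,-1,k))
E
```

```text
[[ 0.002  -0.0479  0.037 ]
 [ 0.0084 -0.1072  0.037 ]
 [-0.0302 -0.1115  0.037 ]
 [-0.035  -0.0516  0.037 ]]
[0.0876 0.1706 0.037 ]
[0.0588 0.1687 0.037 ]
[ 0.0885 -0.1775  0.037 ]
[ 0.0596 -0.1772  0.037 ]
ang 0.0944766930929071 0.10862870847250265 len 0.059804584118684376 c [-0.0137137 -0.0795618  0.037    ]
center [-0.01769586 -0.07993915]
total shift m [0.0003 0.1249 0.0253] rot [ 0.0003 -0.0828  0.0015] -> units shift [0.01 2.5  0.51] rot [ 0.   -0.69  0.01]
in-flight 5 rows: first-order [0.001 0.499 0.101] [ 0.001 -0.138  0.003]
total shift m [0.0003 0.1249 0.0253] rot [ 0.0003 -0.1028  0.0015] -> units shift [0.01 2.5  0.51] rot [ 0.   -0.86  0.01]
in-flight 5 rows: first-order [0.001 0.499 0.101] [ 0.001 -0.171  0.003]
```

>>> apply_moves(
  plan="0 0.3 0.15 0 -0.4 0 1; 0.03 0.5 0.15 0 -0.43 0 1; 0.03 0.5 0.15 0 0 0 1; 0 0.4 0.02 0 0 0 1; 0 0.3 0 0 0 0 1",
)

```text
time_s: 7.45
eef_pos: [0.5498, -0.0548, 0.0591]
eef_rot: [0.575, -0.575, 0.412, -0.412]
wrist_force: [-0.2, -0.1, 1.1]
opening: 1.001
```

```bash
python3 - <<'E'
from h import *
st(); go([-.0175,-.078,.027],tgtR(0,-1,.1))
im=ctrl.camera("wrist")[...,::-1]; cv2.imwrite("pics/w5.png",cv2.resize(im,(768,576)))
E
```

```text
t 7.45 tcp_j [-0.0165 -0.0776  0.0591] tip_j [-0.0165 -0.0776  0.0481] F_j [-0.3 -0.   1.1] open 1.001
axes [[0.322, -0.947, -0.0], [-0.0, 0.0, -1.0], [0.947, 0.322, -0.0]] q6 [-0.31  0.33  1.78  0.    1.03  0.93]
total shift m [ 0.0003  0.0321 -0.001 ] rot [ 0.0003  0.0013 -0.0004] -> units shift [ 0.01  0.64 -0.02] rot [ 0.    0.01 -0.  ]
in-flight 5 rows: first-order [ 0.001  0.128 -0.004] [ 0.     0.002 -0.001]
```

View pics/w5.png

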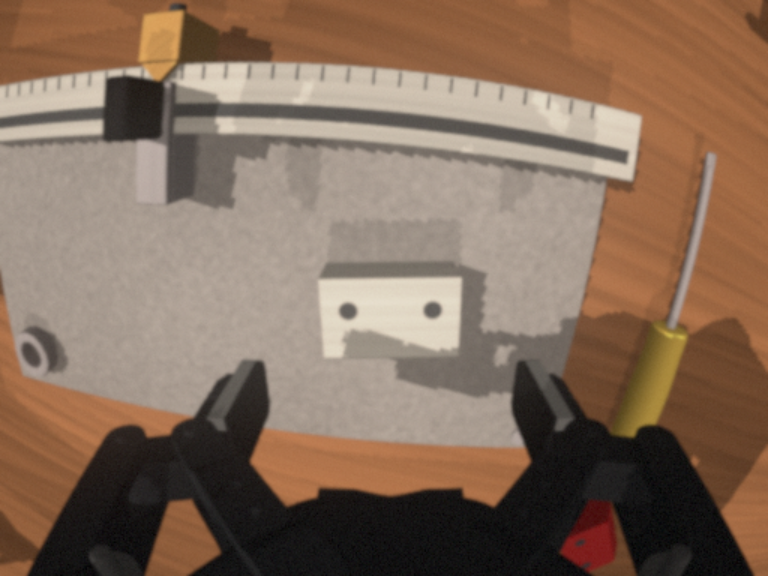

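>>> apply_moves(
  plan="0 0.3 -0.02 0 0 0 1; 0 0.25 0 0 0 0 1; 0 0.09 0 0 0 0 1; 0 0 0 0 0 0 0.6; 0 0 0 0 0 0 0.6",
)

```text
time_s: 8.0
eef_pos: [0.549, -0.0557, 0.0281]
eef_rot: [0.575, -0.575, 0.412, -0.412]
wrist_force: [0.3, -0.1, -0.0]
opening: 0.691
```

```bash
python3 - <<'E'
from h import *
st()
E
```

```text
t 8.0 tcp_j [-0.0175 -0.0784  0.0281] tip_j [-0.0175 -0.0784  0.0171] F_j [ 0.3 -0.1 -0. ] open 0.691
axes [[0.321, -0.947, 0.0], [0.001, -0.0, -1.0], [0.947, 0.321, 0.0]] q6 [-0.32  0.38  1.79  0.    0.97  0.93]
```

>>> apply_moves(
  plan="0 0 0 0 0 0 0.3; 0 0 0 0 0 0 0.3; 0 0 0 0 0 0 0.3; 0 0 0 0 0 0 0.3; 0 0 0 0 0 0 0.3",
)

```text
time_s: 8.5
eef_pos: [0.5487, -0.0556, 0.0279]
eef_rot: [0.575, -0.575, 0.412, -0.412]
wrist_force: [-0.5, -0.7, -0.5]
opening: 0.307
```

```bash
python3 - <<'E'
from h import *
st(); go([.036,-.06,.028],tgtR(0,-1,0))
im=ctrl.camera("wrist")[...,::-1]; cv2.imwrite("pics/w6.png",cv2.resize(im,(768,576)))
E
```

```text
t 8.5 tcp_j [-0.0177 -0.0782  0.0279] tip_j [-0.0177 -0.0782  0.0169] F_j [-0.6 -0.6 -0.5] open 0.307
axes [[0.322, -0.947, 0.0], [0.0, -0.0, -1.0], [0.947, 0.322, 0.0]] q6 [-0.32  0.38  1.79  0.    0.97  0.93]
total shift m [-0.0127 -0.0001  0.0553] rot [-1.000e-04  1.009e-01  1.000e-04] -> units shift [-0.25 -0.    1.11] rot [-0.    0.84  0.  ]
in-flight 5 rows: first-order [-0.051 -0.001  0.221] [-0.     0.168  0.   ]
```

View pics/w6.png

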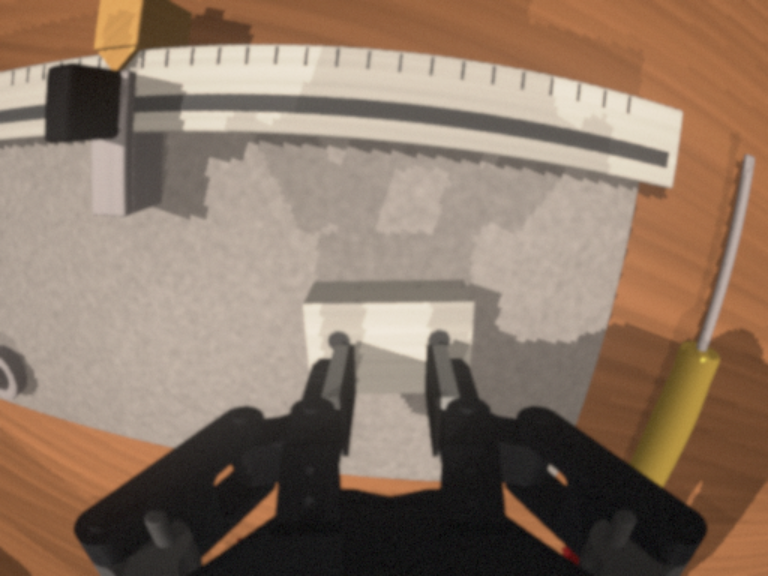

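```bash
python3 - <<'E'
from h import *
st(); cal=ctrl.get_calibration("wrist"); P,Rc,o=pose(); m=Rc.as_matrix()
for n,q in (("tcp",P),("tip",P+.011*m[:,1]),("pad+",P+.013*m[:,0]),("pad-",P-.013*m[:,0]),("fingertip up",P+.013*m[:,0]-.01*m[:,1])): print(n,np.round(wproj(cal,q)*1.5)[0])
def q(uv,z): return w2j(p,ray(cal,(np.array(uv)+.5)/1.5-.5,z,True))[0]
for z in (.037,): print([np.round(q(u,z),4).tolist() for u in ([303,303],[475,302],[352,392],[412,392],[308,362])])
print("cam",np.round(w2j(p,-np.array(cal["R"]).T@cal["t"]),3))
for c in ("side",):
    im=ctrl.camera(c)[...,::-1]; c=im[150:270,205:305]; cv2.imwrite("pics/s6.png",cv2.resize(c,None,fx=5,fy=5,interpolation=cv2.INTER_CUBIC))
E
```

```text
t 8.55 tcp_j [-0.0178 -0.0782  0.0278] tip_j [-0.0178 -0.0782  0.0168] F_j [-0.4 -0.  -0.3] open 0.302
axes [[0.322, -0.947, 0.0], [0.0, -0.0, -1.0], [0.947, 0.322, 0.0]] q6 [-0.32  0.38  1.79  0.    0.97  0.93]
tcp [388. 352.]
tip [388. 340.]
pad+ [422. 352.]
pad- [354. 352.]
fingertip up [424. 364.]
[[0.0029, -0.0461, 0.037], [0.0094, -0.1059, 0.037], [-0.0315, -0.0657, 0.037], [-0.0292, -0.0883, 0.037], [-0.0204, -0.0486, 0.037]]
cam [[ 0.061 -0.071  0.181]]
```

View pics/s6.png

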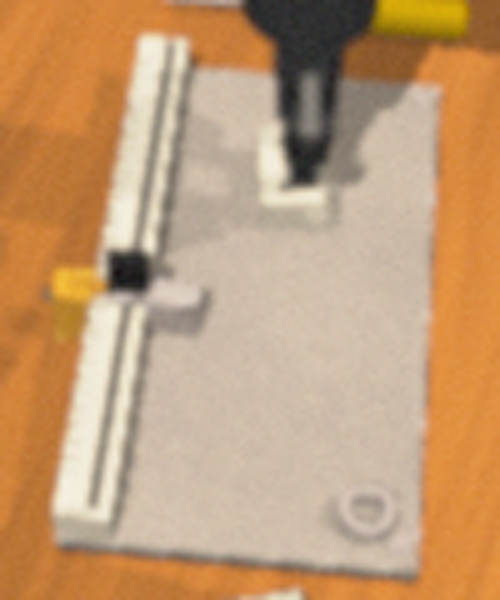

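```bash
python3 - <<'E'
from h import *
im=ctrl.camera("wrist")[...,::-1]; c=im[170:330,180:340]; cv2.imwrite("pics/w6z.png",cv2.resize(c,None,fx=3.7,fy=3.7,interpolation=cv2.INTER_CUBIC))
E
```

```text
(no output)
```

View pics/w6z.png

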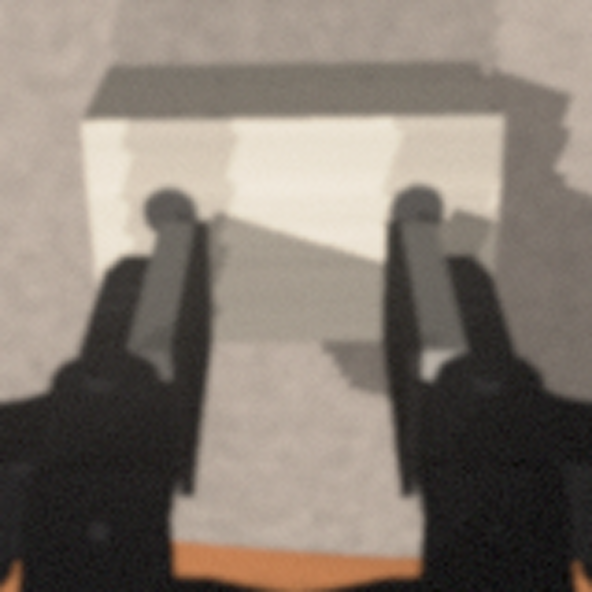

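```bash
python3 - <<'E'
from h import *
cal=ctrl.get_calibration("wrist"); P,Rc,o=pose(); m=Rc.as_matrix()
for zt in (-.011,0,.011):
  for yt in (.011,0,-.01,-.02): print(zt,yt,[np.round(wproj(cal,P+m@np.array([x,yt,zt]))*1.5)[0].tolist() for x in (-.013,-.016)])
E
```

```text
-0.011 0.011 [[357.0, 363.0], [350.0, 363.0]]
-0.011 0 [[355.0, 376.0], [348.0, 376.0]]
-0.011 -0.01 [[354.0, 390.0], [346.0, 390.0]]
-0.011 -0.02 [[352.0, 405.0], [343.0, 404.0]]
0 0.011 [[356.0, 339.0], [349.0, 339.0]]
0 0 [[354.0, 352.0], [347.0, 352.0]]
0 -0.01 [[353.0, 364.0], [344.0, 364.0]]
0 -0.02 [[350.0, 378.0], [342.0, 378.0]]
0.011 0.011 [[356.0, 315.0], [348.0, 315.0]]
0.011 0 [[354.0, 326.0], [346.0, 326.0]]
0.011 -0.01 [[352.0, 337.0], [343.0, 337.0]]
0.011 -0.02 [[349.0, 350.0], [340.0, 350.0]]
```

```bash
python3 - <<'E'
from h import *
S=ctrl.get_calibration("side"); P,Rc,o=pose(); m=Rc.as_matrix()
for yt in (.011,0,-.01,-.02):
  print(yt,[np.round((proj(S,P+m@np.array([x,yt,z]))[0]-[205,150])*5).tolist() for x in (-.02,.02) for z in (-.011,.011)])
B=[[-.0175+a,-.078+b,h] for a in(-.0225,.0225) for b in (-.03,.03) for h in (.012,.037)]
print(np.round((proj(S,j2w(p,B))-[205,150])*5).tolist())
E
```

```text
0.011 [[316.0, 209.0], [279.0, 209.0], [314.0, 159.0], [278.0, 158.0]]
0 [[317.0, 197.0], [280.0, 197.0], [315.0, 147.0], [279.0, 146.0]]
-0.01 [[318.0, 186.0], [280.0, 186.0], [316.0, 136.0], [279.0, 135.0]]
-0.02 [[319.0, 175.0], [281.0, 175.0], [317.0, 124.0], [280.0, 124.0]]
[[337.0, 155.0], [339.0, 127.0], [330.0, 230.0], [332.0, 203.0], [264.0, 149.0], [265.0, 121.0], [254.0, 224.0], [255.0, 196.0]]
```

>>> apply_moves(
  plan="0 0 0 0 0 0 1; 0 0 0 0 0 0 1; 0 0 0 0 0 0 1; 0 0 0 0 0 0 1; 0 0 0 0 0 0 1",
)

```text
time_s: 9.15
eef_pos: [0.5487, -0.0556, 0.0278]
eef_rot: [0.575, -0.575, 0.412, -0.412]
wrist_force: [-0.1, -0.7, -0.3]
opening: 0.999
```

>>> apply_moves(
  plan="0 0.05 0 0 0 0 1; 0 0.05 0 0 0 0 1; 0 0.05 0 0 0 0 1; 0 0 0 0 0 0 1; 0 0 0 0 0 0 1",
)

```text
time_s: 9.65
eef_pos: [0.5485, -0.0556, 0.0201]
eef_rot: [-0.575, 0.575, -0.412, 0.412]
wrist_force: [-1.2, -0.1, -0.5]
opening: 1.003
```

```bash
python3 - <<'E'
from h import *
st()
im=ctrl.camera("wrist")[...,::-1]; cv2.imwrite("pics/w7.png",cv2.resize(im,(768,576)))
im=ctrl.camera("side")[...,::-1]; c=im[150:270,205:305]; cv2.imwrite("pics/s7.png",cv2.resize(c,None,fx=5,fy=5,interpolation=cv2.INTER_CUBIC))
E
```

```text
t 9.65 tcp_j [-0.0179 -0.0781  0.0201] tip_j [-0.0179 -0.0781  0.0091] F_j [-1.2  0.2 -0.5] open 1.003
axes [[0.322, -0.947, -0.0], [-0.0, 0.0, -1.0], [0.947, 0.322, -0.0]] q6 [-0.32  0.4   1.79  0.    0.95  0.93]
```

View pics/w7.png

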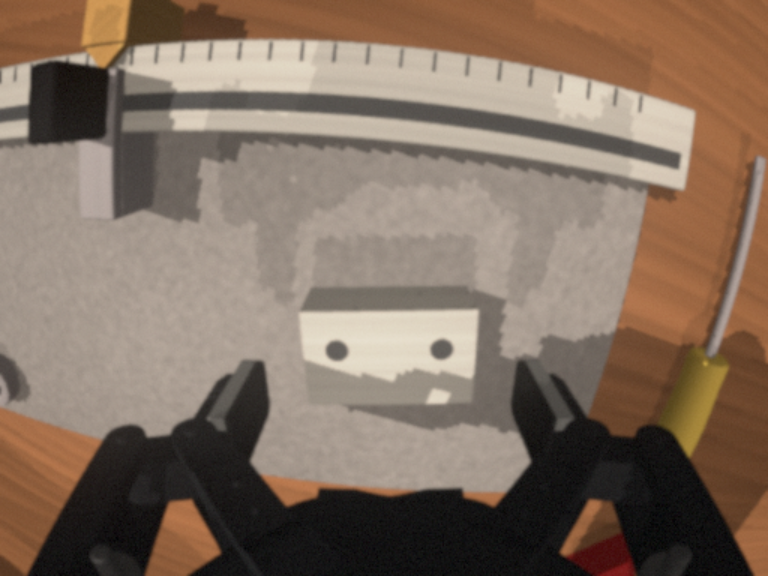

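View pics/s7.png

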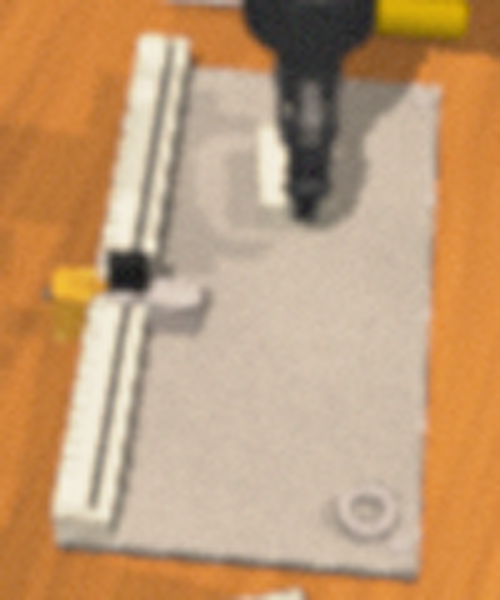

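```bash
python3 - <<'E'
from h import *
S=ctrl.get_calibration("side"); P,Rc,o=pose(); m=Rc.as_matrix()
for yt in (.011,0,-.01,-.02,-.03):
  print(yt,[np.round((proj(S,P+m@np.array([x,yt,z]))[0]-[205,150])*5).tolist() for x in (-.0425,-.057) for z in (-.011,.011)])
cal=ctrl.get_calibration("wrist")
for yt in (.011,0,-.01,-.02,-.03,-.04):
  print(yt,[np.round(wproj(cal,P+m@np.array([x,yt,z]))*1.5)[0].tolist() for x in (-.0425,-.057) for z in (-.011,.011)])
E
```

```text
0.011 [[317.0, 246.0], [279.0, 246.0], [317.0, 266.0], [280.0, 265.0]]
0 [[317.0, 235.0], [280.0, 234.0], [318.0, 254.0], [280.0, 254.0]]
-0.01 [[318.0, 224.0], [280.0, 223.0], [319.0, 243.0], [281.0, 243.0]]
-0.02 [[319.0, 213.0], [281.0, 212.0], [320.0, 232.0], [281.0, 232.0]]
-0.03 [[320.0, 201.0], [281.0, 201.0], [320.0, 221.0], [282.0, 221.0]]
0.011 [[288.0, 362.0], [283.0, 314.0], [256.0, 361.0], [250.0, 314.0]]
0 [[283.0, 375.0], [277.0, 325.0], [249.0, 373.0], [242.0, 324.0]]
-0.01 [[277.0, 388.0], [271.0, 336.0], [242.0, 386.0], [234.0, 335.0]]
-0.02 [[271.0, 402.0], [264.0, 349.0], [234.0, 400.0], [225.0, 347.0]]
-0.03 [[265.0, 418.0], [256.0, 363.0], [226.0, 415.0], [215.0, 361.0]]
-0.04 [[258.0, 435.0], [248.0, 378.0], [217.0, 432.0], [205.0, 376.0]]
```

>>> apply_moves(
  plan="0 0.05 0 0 0 0 1; 0 0.05 0 0 0 0 1; 0 0.05 0 0 0 0 1; 0 0.05 0 0 0 0 1; 0 0 0 0 0 0 1",
)

```text
time_s: 10.25
eef_pos: [0.5483, -0.0555, 0.0097]
eef_rot: [-0.575, 0.575, -0.412, 0.412]
wrist_force: [0.2, -0.1, 0.5]
opening: 0.995
```

>>> apply_moves(
  plan="0 0 0 0 0 0 0.8; 0 0 0 0 0 0 0.7; 0 0 0 0 0 0 0.65; 0 0 0 0 0 0 0.6; 0 0 0 0 0 0 0.6",
)

```text
time_s: 10.75
eef_pos: [0.5491, -0.0557, 0.0108]
eef_rot: [0.575, -0.575, 0.412, -0.412]
wrist_force: [-0.3, -0.9, 5.6]
opening: 0.682
```

```bash
python3 - <<'E'
from h import *
st()
im=ctrl.camera("wrist")[...,::-1]; cv2.imwrite("pics/w8.png",cv2.resize(im,(768,576)))
E
```

```text
t 10.75 tcp_j [-0.0174 -0.0784  0.0108] tip_j [-0.0174 -0.0784 -0.0002] F_j [-0.5 -0.9  5.6] open 0.682
axes [[0.322, -0.947, 0.0], [0.001, -0.0, -1.0], [0.947, 0.322, 0.001]] q6 [-0.32  0.41  1.79  0.    0.93  0.93]
```

View pics/w8.png

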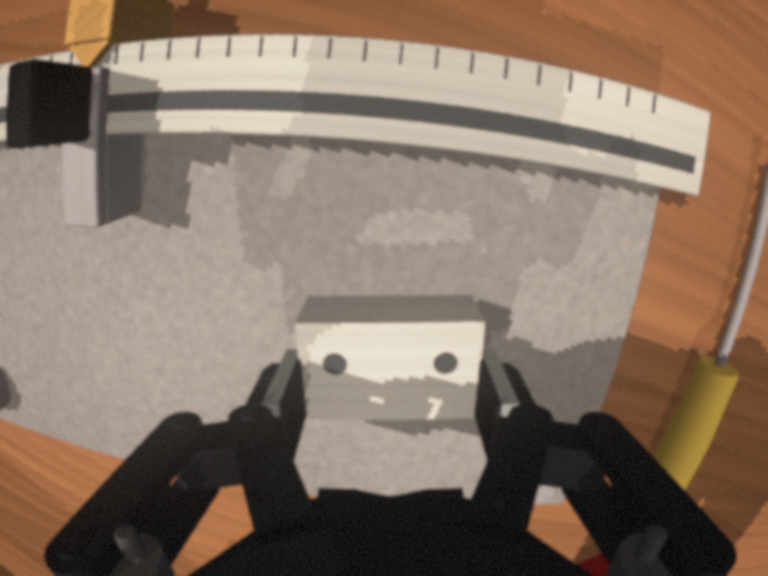

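>>> apply_moves(
  plan="-0.05 -0.02 0.2 0 0.21 0 0.6; -0.05 0 0.23 0 0.21 0 0.6; -0.05 0 0.23 0 0.21 0 0.6; -0.05 0 0.23 0 0.21 0 0.6; 0 0 0.13 0 0 0 0.6",
)

```text
time_s: 11.3
eef_pos: [0.595, -0.0314, 0.0108]
eef_rot: [-0.553, 0.553, -0.44, 0.44]
wrist_force: [-2.1, -0.3, 3.8]
opening: 0.681
```

```bash
python3 - <<'E'
from h import *
st();  go([.0375,-.06,.0108],tgtR(0,-1,0))
im=ctrl.camera("wrist")[...,::-1]; cv2.imwrite("pics/w9.png",cv2.resize(im,(768,576)))
E
```

```text
t 11.3 tcp_j [ 0.0328 -0.0651  0.0108] tip_j [ 0.0328 -0.0651 -0.0002] F_j [-2.1  0.2  3.8] open 0.681
axes [[0.225, -0.974, -0.0], [-0.0, 0.0, -1.0], [0.974, 0.225, -0.0]] q6 [-0.25  0.49  1.68  0.    0.98  1.09]
total shift m [-0.0051  0.      0.0047] rot [ 0.0004  0.0004 -0.0002] -> units shift [-0.1   0.    0.09] rot [ 0.  0. -0.]
in-flight 5 rows: first-order [-0.02   0.     0.019] [ 0.001  0.001 -0.   ]
```

View pics/w9.png

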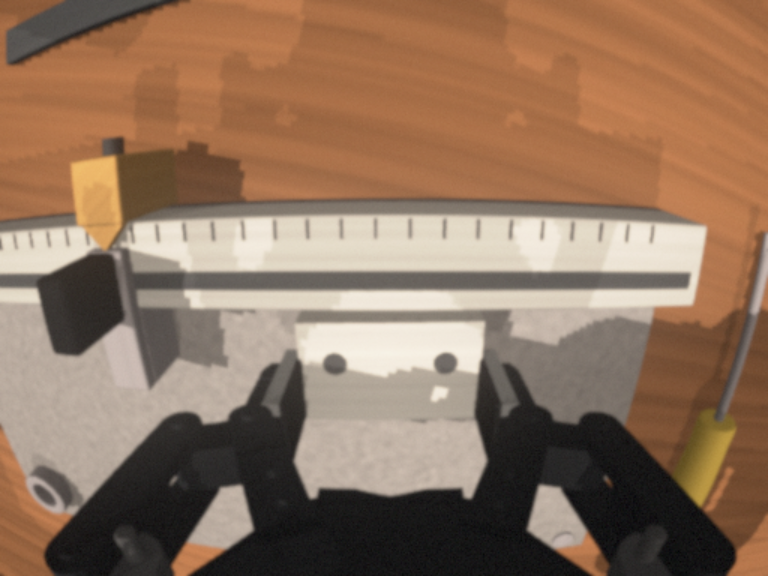

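>>> apply_moves(
  plan="0 0 0.03 0 0 0 0.6; 0 0 0.03 0 0 0 0.6; 0 0 0.02 0 0 0 0.6; 0 0 0.01 0 0 0 0.6; 0 0 0 0 0 0 0.6",
)

```text
time_s: 11.85
eef_pos: [0.5984, -0.031, 0.011]
eef_rot: [-0.553, 0.554, -0.441, 0.44]
wrist_force: [-2.6, -1.0, -0.9]
opening: 0.683
```

```bash
python3 - <<'E'
from h import *
st()
E
```

```text
t 11.85 tcp_j [ 0.0362 -0.0654  0.011 ] tip_j [ 0.0362 -0.0654  0.    ] F_j [-2.8 -0.4 -0.9] open 0.683
axes [[0.225, -0.974, -0.0], [-0.001, 0.0, -1.0], [0.974, 0.225, -0.001]] q6 [-0.25  0.5   1.67 -0.    0.98  1.1 ]
```

>>> apply_moves(
  plan="0 0 0.02 0 0 0 0.6; 0 0 0.02 0 0 0 0.6; 0 0 0 0 0 0 0.6; 0 0 0 0 0 0 0.6; 0 0 0 0 0 0 0.6",
)

```text
time_s: 12.35
eef_pos: [0.5985, -0.031, 0.0109]
eef_rot: [-0.552, 0.555, -0.442, 0.439]
wrist_force: [-10.8, -2.3, 4.8]
opening: 0.682
```

```bash
python3 - <<'E'
from h import *
st()
im=ctrl.camera("wrist")[...,::-1]; c=im[170:330,180:340]; cv2.imwrite("pics/w10.png",cv2.resize(c,None,fx=3.7,fy=3.7,interpolation=cv2.INTER_CUBIC))
E
```

```text
t 12.35 tcp_j [ 0.0363 -0.0654  0.0109] tip_j [ 0.0362 -0.0654 -0.0001] F_j [-11.    0.2   4.8] open 0.682
axes [[0.224, -0.975, -0.001], [-0.006, -0.0, -1.0], [0.974, 0.224, -0.006]] q6 [-0.25  0.5   1.66 -0.    0.98  1.1 ]
```

View pics/w10.png

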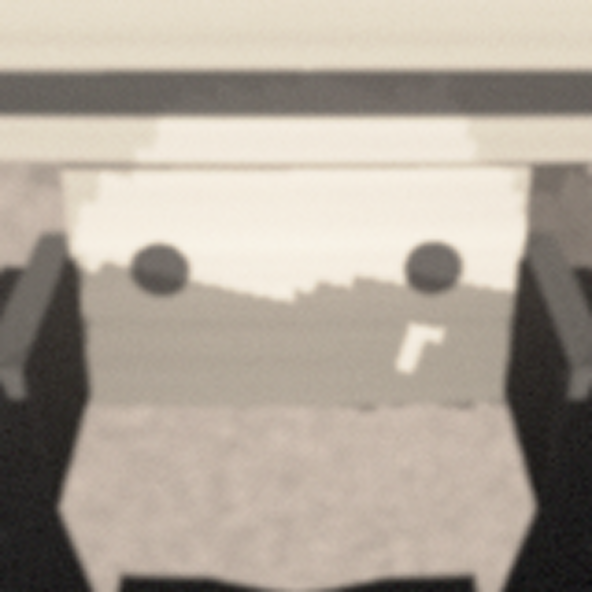

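>>> apply_moves(
  plan="0 0 -0.03 0 0 0 0.75; 0 0 0 0 0 0 0.85; 0 0 0 0 0 0 0.85; 0 0 0 0 0 0 0.85; 0 0 0 0 0 0 0.85",
)

```text
time_s: 12.9
eef_pos: [0.6, -0.0307, 0.0114]
eef_rot: [0.553, -0.553, 0.44, -0.44]
wrist_force: [-0.1, 0.2, 0.1]
opening: 0.853
```

>>> apply_moves(
  plan="0 -0.3 0 0 0 0 0.85; 0 -0.6 0 0 0 0 0.8; 0.3 -0.5 0 0 0 0 0.3; 0.4 0 -0.2 0 0 0 0; 0.3 0 -0.2 0 0 0 0",
)

```text
time_s: 13.4
eef_pos: [0.593, -0.0852, 0.0841]
eef_rot: [0.554, -0.553, 0.439, -0.442]
wrist_force: [0.6, -0.5, -1.4]
opening: 0.295
```

```bash
python3 - <<'E'
from h import *
st()
import pickle; pickle.dump(ctrl.get_calibration("wrist"),open("cal11.pkl","wb"))
im=ctrl.camera("wrist")[...,::-1]; cv2.imwrite("pics/w11.png",cv2.resize(im,(768,576)))
E
```

```text
t 13.4 tcp_j [ 0.0187 -0.117   0.0841] tip_j [ 0.0188 -0.117   0.0731] F_j [ 0.4 -0.6 -1.4] open 0.295
axes [[0.225, -0.974, 0.002], [0.004, -0.002, -1.0], [0.974, 0.225, 0.004]] q6 [-0.34  0.38  1.65 -0.    1.1   1.  ]
```

View pics/w11.png

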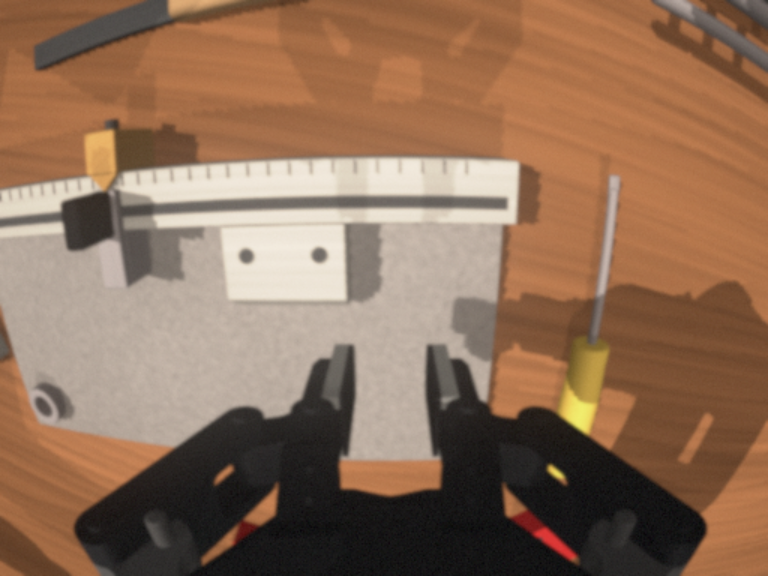

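>>> apply_moves(
  plan="0.06 0.1 0.16 0 0 0 0; 0 0.3 0.16 0 0 0 0; 0 0.3 0 0 0 0 0; 0 0.3 0 0 0 0 0; 0 0 0 0 0 0 0",
)

```text
time_s: 13.95
eef_pos: [0.6052, -0.082, 0.0278]
eef_rot: [-0.553, 0.554, -0.442, 0.438]
wrist_force: [-0.4, -0.3, 0.2]
opening: 0.005
```

```bash
python3 - <<'E'
from h import *
st()
im=ctrl.camera("wrist")[...,::-1]; cv2.imwrite("pics/w12.png",cv2.resize(im,(768,576)))
im=ctrl.camera("side")[...,::-1]; c=im[130:250,205:325]; cv2.imwrite("pics/s12.png",cv2.resize(c,None,fx=5,fy=5,interpolation=cv2.INTER_CUBIC))
S=ctrl.get_calibration("side"); P,Rc,o=pose(); m=Rc.as_matrix()
for yt in (.011,0,-.01,-.02):
  print(yt,[np.round((proj(S,P+m@np.array([x,yt,z]))[0]-[205,130])*5).tolist() for x in (-.01,.01) for z in (-.011,.011)])
E
```

```text
t 13.95 tcp_j [ 0.0314 -0.1166  0.0278] tip_j [ 0.0313 -0.1166  0.0168] F_j [-0.4 -0.3  0.2] open 0.005
axes [[0.225, -0.974, -0.003], [-0.006, 0.002, -1.0], [0.974, 0.225, -0.005]] q6 [-0.33  0.49  1.63  0.    1.03  1.01]
0.011 [[236.0, 239.0], [201.0, 236.0], [240.0, 215.0], [204.0, 212.0]]
0 [[237.0, 227.0], [201.0, 224.0], [240.0, 203.0], [204.0, 200.0]]
-0.01 [[237.0, 215.0], [201.0, 212.0], [240.0, 191.0], [204.0, 188.0]]
-0.02 [[237.0, 204.0], [200.0, 201.0], [240.0, 180.0], [204.0, 177.0]]
```

View pics/w12.png

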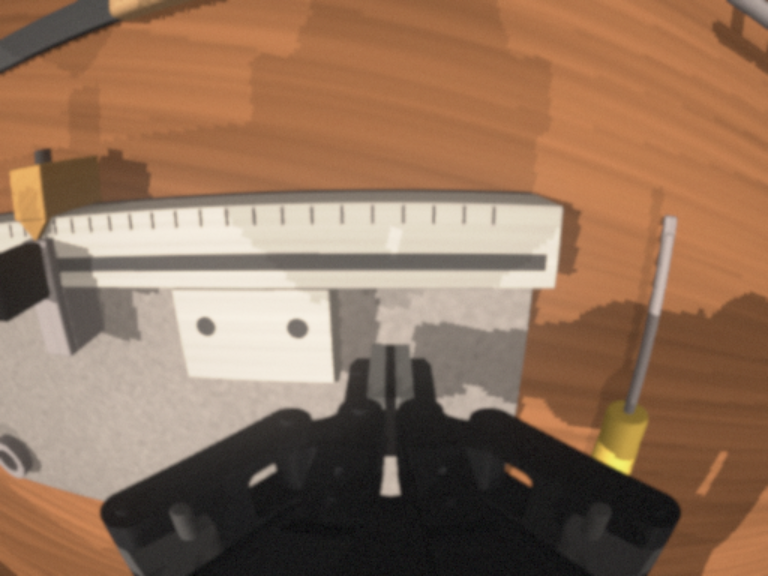

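View pics/s12.png

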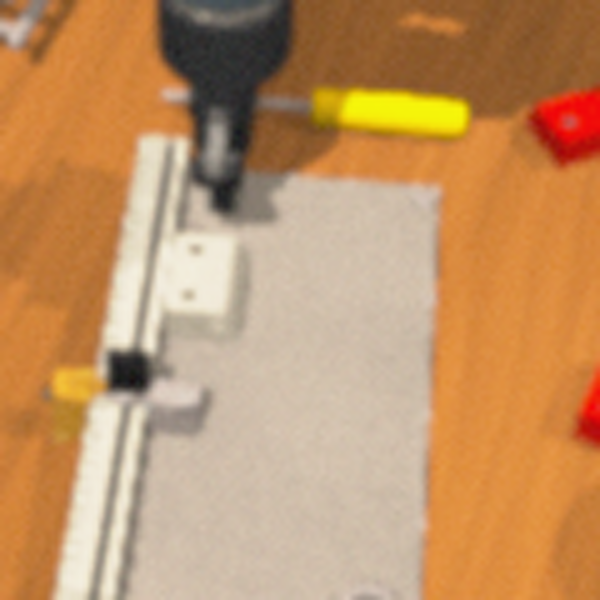

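>>> apply_moves(
  plan="0.02 0.04 0.02 0 0 0 0; 0.02 0.04 0.02 0 0 0 0; 0 0.04 0.02 0 0 0 0; 0 0.04 0 0 0 0 0; 0 0.04 0 0 0 0 0",
)

```text
time_s: 14.55
eef_pos: [0.6111, -0.0846, 0.0213]
eef_rot: [0.553, -0.553, 0.44, -0.44]
wrist_force: [0.6, 0.1, 0.2]
opening: -0.003
```

>>> apply_moves(
  plan="0 0.04 0 0 0 0 0; 0 0.04 0 0 0 0 0; 0 0.04 0 0 0 0 0; 0 0.02 0 0 0 0 0; 0 0 0 0 0 0 0",
)

```text
time_s: 15.05
eef_pos: [0.6109, -0.0846, 0.014]
eef_rot: [-0.553, 0.553, -0.44, 0.44]
wrist_force: [-0.1, -0.5, -1.0]
opening: -0.001
```

```bash
python3 - <<'E'
from h import *
st()
E
```

```text
t 15.05 tcp_j [ 0.0363 -0.1204  0.014 ] tip_j [ 0.0363 -0.1204  0.003 ] F_j [-0.2 -0.5 -1. ] open -0.001
axes [[0.225, -0.974, -0.0], [-0.0, 0.0, -1.0], [0.974, 0.225, -0.0]] q6 [-0.33  0.52  1.62 -0.    1.    1.01]
```

>>> apply_moves(
  plan="0 0.04 0 0 0 0 0; 0 0.04 0 0 0 0 0; 0 0.04 0 0 0 0 0; 0 0.04 0 0 0 0 0; 0 0 0 0 0 0 0",
)

```text
time_s: 15.55
eef_pos: [0.6107, -0.0845, 0.0058]
eef_rot: [-0.553, 0.553, -0.441, 0.44]
wrist_force: [0.1, -0.2, -0.7]
opening: -0.004
```

```bash
python3 - <<'E'
from h import *
st()
im=ctrl.camera("wrist")[...,::-1]; c=im[170:330,150:330]; cv2.imwrite("pics/w13.png",cv2.resize(c,None,fx=3.6,fy=3.6,interpolation=cv2.INTER_CUBIC))
E
```

```text
t 15.55 tcp_j [ 0.0362 -0.1203  0.0058] tip_j [ 0.0362 -0.1203 -0.0052] F_j [ 0.1 -0.2 -0.7] open -0.004
axes [[0.225, -0.974, -0.0], [-0.001, 0.0, -1.0], [0.974, 0.225, -0.001]] q6 [-0.33  0.54  1.62  0.    0.99  1.01]
```

View pics/w13.png

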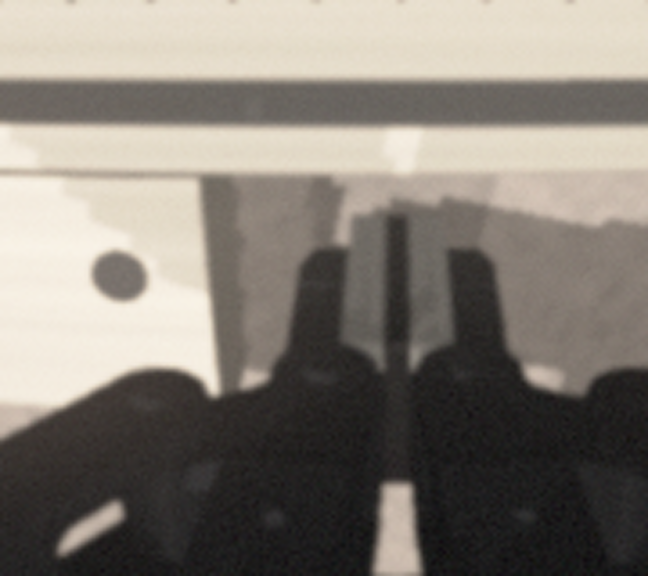

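>>> apply_moves(
  plan="-0.1 0 0 0 0 0 0; -0.12 0 0 0 0 0 0; -0.12 0 0 0 0 0 0; -0.12 0 0 0 0 0 0; -0.12 0 0 0 0 0 0",
)

```text
time_s: 16.1
eef_pos: [0.6044, -0.0557, 0.0064]
eef_rot: [-0.553, 0.553, -0.44, 0.44]
wrist_force: [0.6, -0.9, -0.2]
opening: 0.002
```

```bash
python3 - <<'E'
from h import *
st()
im=ctrl.camera("wrist")[...,::-1]; cv2.imwrite("pics/w14.png",cv2.resize(im,(768,576)))
E
```

```text
t 16.1 tcp_j [ 0.0365 -0.0909  0.0064] tip_j [ 0.0365 -0.0909 -0.0046] F_j [ 0.4 -1.  -0.2] open 0.002
axes [[0.225, -0.974, 0.0], [0.0, -0.0, -1.0], [0.974, 0.225, 0.0]] q6 [-0.29  0.52  1.65 -0.    0.98  1.06]
```

View pics/w14.png

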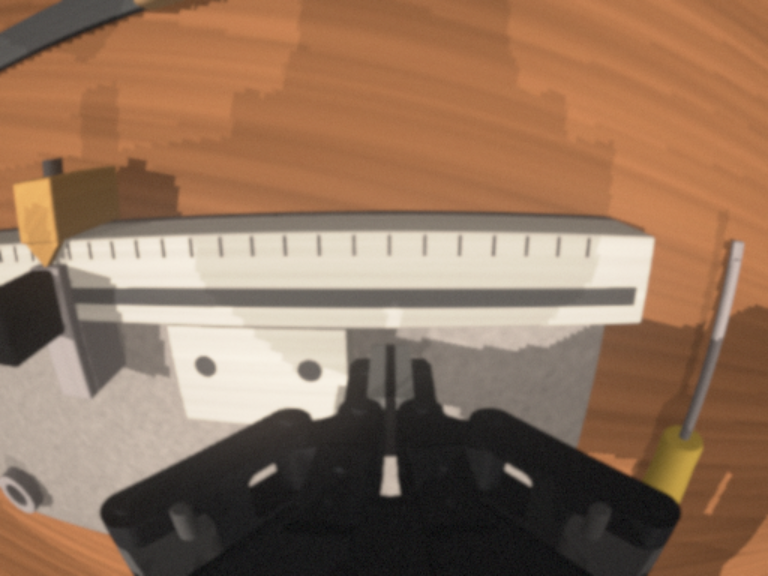

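>>> apply_moves(
  plan="-0.12 0 0 0 0 0 0; -0.12 0 0 0 0 0 0; -0.12 0 0 0 0 0 0; -0.12 0 0 0 0 0 0; -0.08 0 0 0 0 0 0",
)

```text
time_s: 16.65
eef_pos: [0.5982, -0.0285, 0.0064]
eef_rot: [0.553, -0.553, 0.44, -0.44]
wrist_force: [0.4, -0.7, 0.6]
opening: -0.002
```

```bash
python3 - <<'E'
from h import *
st()
im=ctrl.camera("wrist")[...,::-1]; cv2.imwrite("pics/w15.png",cv2.resize(im,(768,576)))
E
```

```text
t 16.65 tcp_j [ 0.0366 -0.0629  0.0064] tip_j [ 0.0366 -0.0629 -0.0046] F_j [ 0.2 -0.8  0.6] open -0.002
axes [[0.225, -0.974, 0.0], [0.0, -0.0, -1.0], [0.974, 0.225, 0.0]] q6 [-0.25  0.5   1.67 -0.    0.97  1.1 ]
```

View pics/w15.png

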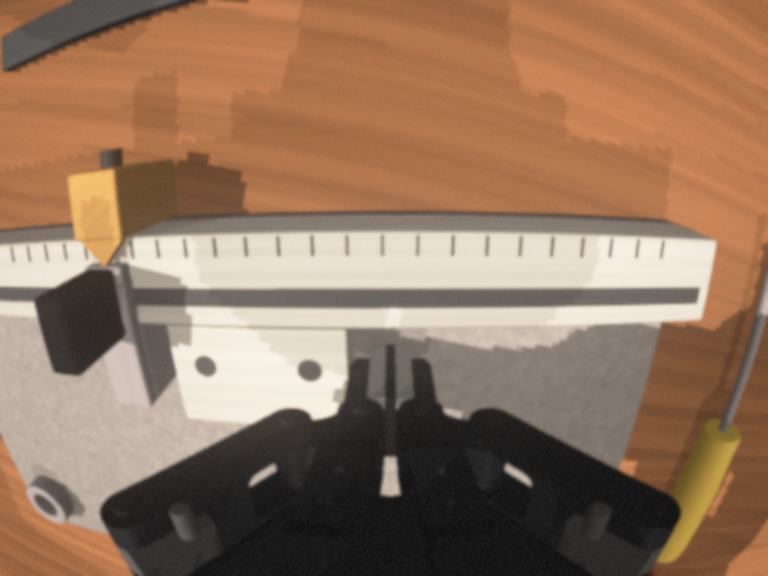

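>>> apply_moves(
  plan="-0.06 0 0 0 0 0 0; -0.06 0 0 0 0 0 0; -0.02 0 0 0 0 0 0; 0 0 0 0 0 0 0; 0 0 0 0 0 0 0",
)

```text
time_s: 17.2
eef_pos: [0.5964, -0.0221, 0.0061]
eef_rot: [-0.553, 0.553, -0.441, 0.44]
wrist_force: [-0.0, 0.2, 0.6]
opening: 0.003
```

```bash
python3 - <<'E'
from h import *
st()
im=ctrl.camera("wrist")[...,::-1]; c=im[140:300,30:250]; cv2.imwrite("pics/w16.png",cv2.resize(c,None,fx=3.5,fy=3.5,interpolation=cv2.INTER_CUBIC))
E
```

```text
t 17.2 tcp_j [ 0.0363 -0.0562  0.0061] tip_j [ 0.0363 -0.0562 -0.0049] F_j [0.  0.2 0.6] open 0.003
axes [[0.225, -0.974, -0.0], [-0.0, 0.0, -1.0], [0.974, 0.225, -0.0]] q6 [-0.24  0.5   1.67  0.    0.97  1.11]
```

View pics/w16.png

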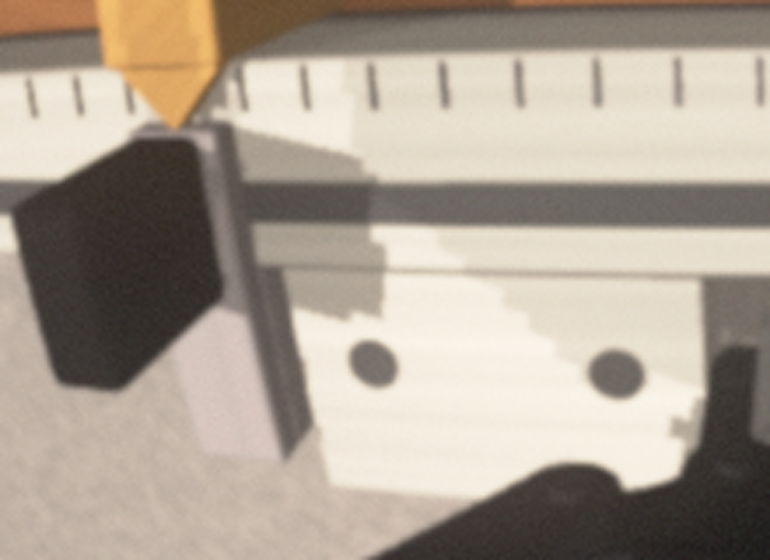

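>>> apply_moves(
  plan="-0.03 0 0 0 0 0 0; -0.02 0 0 0 0 0 0; -0.02 0 0 0 0 0 0; 0 0 0 0 0 0 0; 0 0 0 0 0 0 0",
)

```text
time_s: 17.75
eef_pos: [0.5958, -0.0187, 0.0063]
eef_rot: [0.553, -0.553, 0.44, -0.44]
wrist_force: [-0.2, -0.2, 0.5]
opening: 0.001
```

```bash
python3 - <<'E'
from h import *
st()
im=ctrl.camera("wrist")[...,::-1]; c=im[140:300,30:250]; cv2.imwrite("pics/w17.png",cv2.resize(c,None,fx=3.5,fy=3.5,interpolation=cv2.INTER_CUBIC))
E
```

```text
t 17.75 tcp_j [ 0.0365 -0.0528  0.0063] tip_j [ 0.0365 -0.0528 -0.0047] F_j [-0.2 -0.2  0.5] open 0.001
axes [[0.225, -0.974, -0.0], [-0.0, 0.0, -1.0], [0.974, 0.225, -0.0]] q6 [-0.23  0.5   1.68  0.    0.97  1.11]
```

View pics/w17.png

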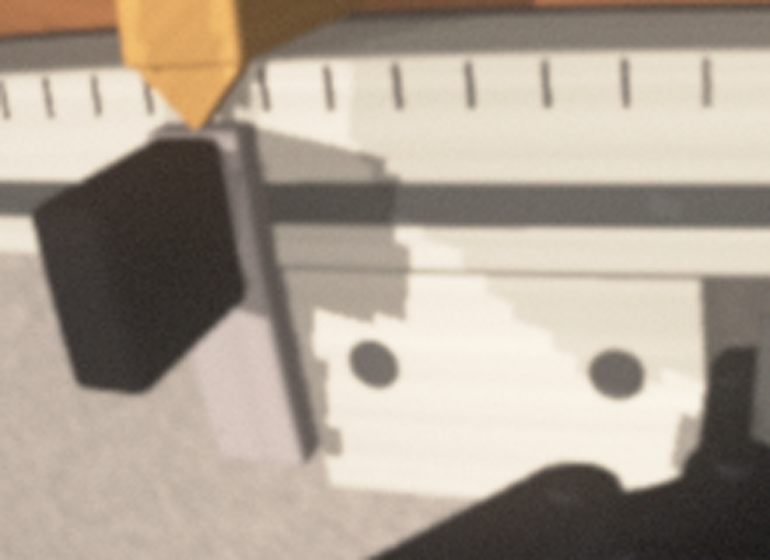

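>>> apply_moves(
  plan="-0.02 0 0 0 0 0 0; -0.01 0 0 0 0 0 0; 0 0 0 0 0 0 0; 0 0 0 0 0 0 0; 0 0 0 0 0 0 0",
)

```text
time_s: 18.3
eef_pos: [0.596, -0.0183, 0.0065]
eef_rot: [-0.553, 0.553, -0.44, 0.441]
wrist_force: [-0.1, -4.7, -0.6]
opening: 0.002
```

```bash
python3 - <<'E'
from h import *
st()
im=ctrl.camera("wrist")[...,::-1]; c=im[140:300,30:250]; cv2.imwrite("pics/w18.png",cv2.resize(c,None,fx=3.5,fy=3.5,interpolation=cv2.INTER_CUBIC))
E
```

```text
t 18.3 tcp_j [ 0.0367 -0.0525  0.0065] tip_j [ 0.0367 -0.0525 -0.0045] F_j [-1.1 -4.5 -0.6] open 0.002
axes [[0.224, -0.974, 0.001], [0.001, -0.001, -1.0], [0.974, 0.224, 0.001]] q6 [-0.23  0.5   1.68 -0.    0.97  1.12]
```

View pics/w18.png

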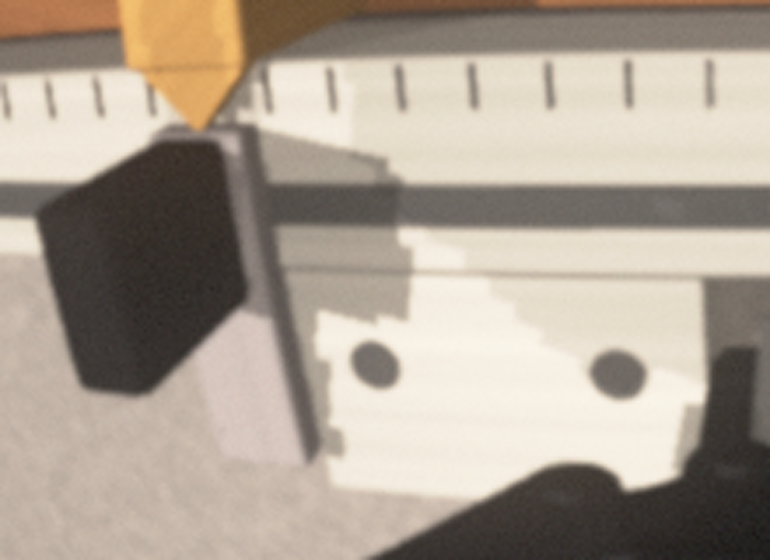

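>>> apply_moves(
  plan="0.08 0 0 0 0 0 0; 0.04 -0.4 0 0 0 0 0; 0 -0.4 -0.3 0 0 0 0; -0.2 0 -0.4 0 0 0 0; -0.4 0 -0.4 0 0 0 0",
)

```text
time_s: 18.85
eef_pos: [0.537, -0.007, 0.0472]
eef_rot: [0.553, -0.553, 0.44, -0.441]
wrist_force: [-0.5, 0.6, 1.1]
opening: 0.002
```

```bash
python3 - <<'E'
from h import *
st(); go([-.02,-.012,.015],tgtR(0,-1,0))
E
```

```text
t 18.85 tcp_j [-0.0183 -0.0282  0.0472] tip_j [-0.0182 -0.0282  0.0362] F_j [-0.3  0.7  1.1] open 0.002
axes [[0.223, -0.975, 0.001], [0.002, -0.0, -1.0], [0.975, 0.223, 0.002]] q6 [-0.23  0.32  1.83  0.    0.99  1.11]
total shift m [-0.0162  0.0322 -0.0018] rot [-0.0021 -0.0015  0.0005] -> units shift [-0.32  0.64 -0.04] rot [-0.02 -0.01  0.  ]
in-flight 5 rows: first-order [-0.065  0.129 -0.007] [-0.003 -0.002  0.001]
```

>>> apply_moves(
  plan="-0.15 0.15 -0.04 -0.02 0 0 0; -0.15 0.25 0 0 0 0 0; 0 0.2 0 0 0 0 0; 0 0.12 0 0 0 0 0; 0 0 0 0 0 0 0",
)

```text
time_s: 19.35
eef_pos: [0.5307, 0.0077, 0.0087]
eef_rot: [-0.552, 0.554, -0.442, 0.439]
wrist_force: [-0.0, 0.3, -0.1]
opening: -0.002
```

```bash
python3 - <<'E'
from h import *
st()
im=ctrl.camera("wrist")[...,::-1]; cv2.imwrite("pics/w19.png",cv2.resize(im,(768,576)))
im=ctrl.camera("side")[...,::-1]; c=im[150:270,205:325]; cv2.imwrite("pics/s19.png",cv2.resize(c,None,fx=5,fy=5,interpolation=cv2.INTER_CUBIC))
E
```

```text
t 19.35 tcp_j [-0.0211 -0.0125  0.0087] tip_j [-0.0211 -0.0124 -0.0023] F_j [ 0.   0.3 -0.1] open -0.002
axes [[0.225, -0.974, -0.001], [-0.005, -0.0, -1.0], [0.974, 0.225, -0.005]] q6 [-0.21  0.38  1.84 -0.    0.92  1.14]
```

View pics/w19.png

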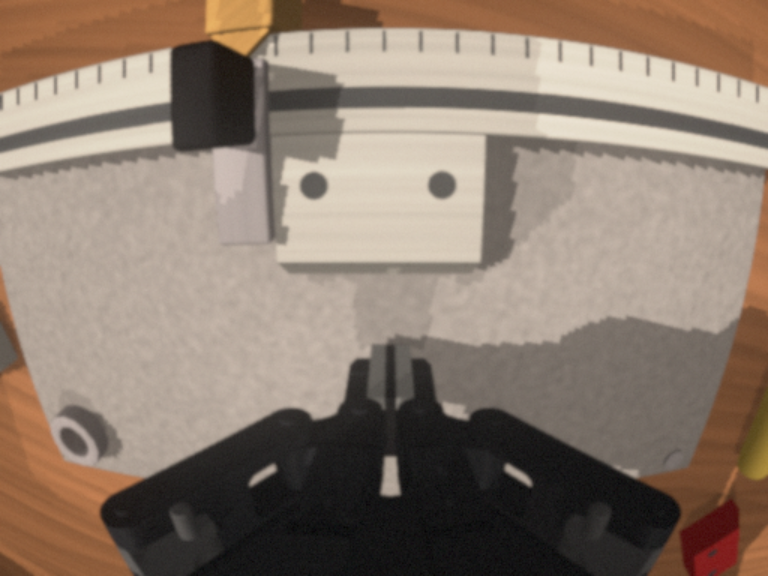

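View pics/s19.png

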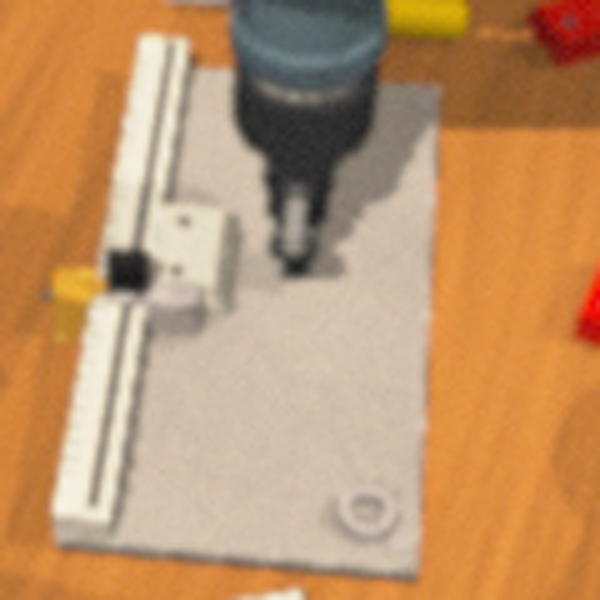

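>>> apply_moves(
  plan="0 0.03 0 0 0 0 0; 0 0.03 0 0 0 0 0; 0 0.03 0 0 0 0 0; 0 0 0 0 0 0 0; 0 0 0 0 0 0 0",
)

```text
time_s: 19.95
eef_pos: [0.5312, 0.0078, 0.0058]
eef_rot: [-0.553, 0.554, -0.441, 0.44]
wrist_force: [0.6, -0.3, 1.2]
opening: -0.004
```

>>> apply_moves(
  plan="0 0.03 0 0 0 0 0; 0 0.03 0 0 0 0 0; 0 0 0 0 0 0 0; 0 0 0 0 0 0 0; 0 0 0 0 0 0 0",
)

```text
time_s: 20.45
eef_pos: [0.5312, 0.0078, 0.0028]
eef_rot: [-0.553, 0.554, -0.441, 0.44]
wrist_force: [-0.6, -0.9, -0.3]
opening: 0.0
```

>>> apply_moves(
  plan="0 0.03 0 0 0 0 0; 0 0.03 0 0 0 0 0; 0 0 0 0 0 0 0; 0 0 0 0 0 0 0; 0 0 0 0 0 0 0",
)

```text
time_s: 20.95
eef_pos: [0.5314, 0.0077, 0.0015]
eef_rot: [-0.553, 0.554, -0.441, 0.44]
wrist_force: [-7.2, 0.7, 18.5]
opening: -0.002
```

>>> apply_moves(
  plan="0 0.03 0 0 0 0 0; 0 0.03 0 0 0 0 0; 0 0 0 0 0 0 0; 0 0 0 0 0 0 0; 0 0 0 0 0 0 0",
)

```text
time_s: 21.45
eef_pos: [0.5315, 0.0077, 0.0013]
eef_rot: [-0.553, 0.555, -0.441, 0.439]
wrist_force: [-20.0, 2.1, 48.7]
opening: -0.002
```

>>> apply_moves(
  plan="0 -0.12 0 0 0 0 0; -0.06 -0.15 0 0 0 0 0; 0 -0.16 0.1 0 0 0 0; 0 0 0.2 0 0 0 0; 0 0 0 0 0 0 0",
)

```text
time_s: 21.95
eef_pos: [0.5471, 0.0141, 0.0186]
eef_rot: [-0.553, 0.554, -0.44, 0.44]
wrist_force: [0.9, 0.6, 0.5]
opening: -0.003
```

```bash
python3 - <<'E'
from h import *
st(); go([.005,-.009,.0195],tgtR(0,-1,0))
E
```

```text
t 21.95 tcp_j [-0.0036 -0.0099  0.0186] tip_j [-0.0036 -0.0099  0.0076] F_j [1.  0.3 0.5] open -0.003
axes [[0.225, -0.974, 0.001], [-0.0, -0.001, -1.0], [0.974, 0.225, -0.0]] q6 [-0.19  0.39  1.8  -0.    0.95  1.15]
total shift m [-0.0009 -0.0009  0.0086] rot [0.0003 0.0004 0.0008] -> units shift [-0.02 -0.02  0.17] rot [0.   0.   0.01]
in-flight 5 rows: first-order [-0.003 -0.004  0.035] [0.    0.001 0.001]
```

>>> apply_moves(
  plan="0 -0.02 0.05 0 0 0 0; 0 0 0.05 0 0 0 0; 0 0 0.04 0 0 0 0; 0 0 0 0 0 0 0; 0 0 0 0 0 0 0",
)

```text
time_s: 22.45
eef_pos: [0.5518, 0.0157, 0.019]
eef_rot: [-0.553, 0.554, -0.441, 0.44]
wrist_force: [0.5, 0.3, 0.0]
opening: -0.0
```

>>> apply_moves(
  plan="0 0 0.03 0 0 0 0; 0 0 0.02 0 0 0 0; 0 0 0 0 0 0 0; 0 0 0 0 0 0 0; 0 0 0 0 0 0 0",
)

```text
time_s: 22.95
eef_pos: [0.5544, 0.0162, 0.0192]
eef_rot: [-0.553, 0.554, -0.441, 0.44]
wrist_force: [0.3, -0.6, -0.1]
opening: 0.002
```

```bash
python3 - <<'E'
from h import *
st()
im=ctrl.camera("wrist")[...,::-1]; cv2.imwrite("pics/w20.png",cv2.resize(im,(768,576)))
E
```

```text
t 22.95 tcp_j [ 0.0039 -0.0095  0.0192] tip_j [ 0.0039 -0.0095  0.0082] F_j [ 0.1 -0.6 -0.1] open 0.002
axes [[0.225, -0.974, -0.0], [-0.002, -0.001, -1.0], [0.974, 0.225, -0.002]] q6 [-0.18  0.41  1.78 -0.    0.96  1.16]
```

View pics/w20.png

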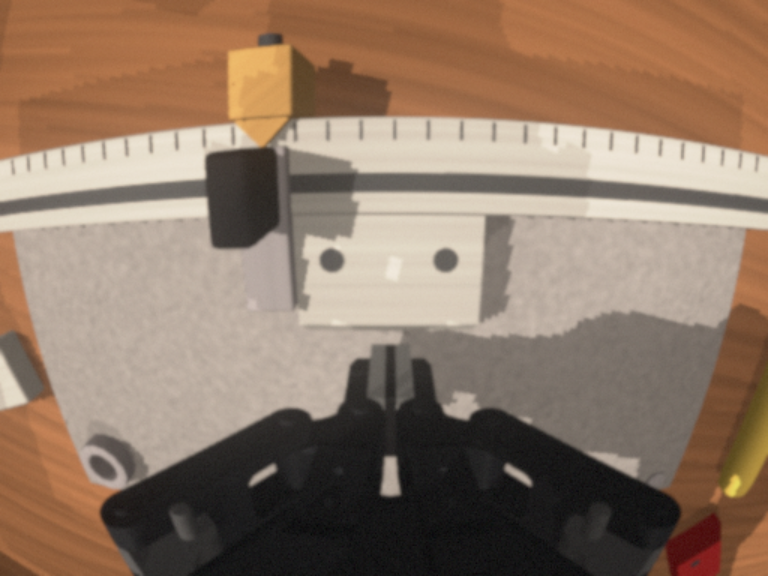

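>>> apply_moves(
  plan="0 0 0.03 0 0 0 0; 0 0 0.03 0 0 0 0; 0 0 0.02 0 0 0 0; 0 0 0 0 0 0 0; 0 0 0 0 0 0 0",
)

```text
time_s: 23.5
eef_pos: [0.5583, 0.0172, 0.0191]
eef_rot: [-0.553, 0.554, -0.441, 0.44]
wrist_force: [1.5, 0.1, -0.3]
opening: 0.001
```

>>> apply_moves(
  plan="0 0 0.02 0 0 0 0; 0 0 0.02 0 0 0 0; 0 0 0 0 0 0 0; 0 0 0 0 0 0 0; 0 0 0 0 0 0 0",
)

```text
time_s: 24.0
eef_pos: [0.5602, 0.0176, 0.0192]
eef_rot: [-0.553, 0.554, -0.441, 0.44]
wrist_force: [0.2, -0.1, 1.1]
opening: 0.003
```

```bash
python3 - <<'E'
from h import *
st()
E
```

```text
t 24.0 tcp_j [ 0.0099 -0.0095  0.0192] tip_j [ 0.0099 -0.0095  0.0082] F_j [ 0.2 -0.1  1.1] open 0.003
axes [[0.225, -0.974, -0.0], [-0.002, -0.001, -1.0], [0.974, 0.225, -0.002]] q6 [-0.18  0.42  1.77 -0.    0.96  1.17]
```

>>> apply_moves(
  plan="0 0 0.02 0 0 0 0; 0 0 0.02 0 0 0 0; 0 0 0 0 0 0 0; 0 0 0 0 0 0 0; 0 0 0 0 0 0 0",
)

```text
time_s: 24.5
eef_pos: [0.5607, 0.0178, 0.019]
eef_rot: [-0.552, 0.555, -0.442, 0.439]
wrist_force: [-6.9, -1.9, 4.7]
opening: -0.003
```

```bash
python3 - <<'E'
from h import *
st()
im=ctrl.camera("wrist")[...,::-1]; cv2.imwrite("pics/w21.png",cv2.resize(im,(768,576)))
E
```

```text
t 24.5 tcp_j [ 0.0104 -0.0094  0.019 ] tip_j [ 0.0104 -0.0094  0.008 ] F_j [-7.2 -0.3  4.7] open -0.003
axes [[0.225, -0.974, -0.0], [-0.006, -0.001, -1.0], [0.974, 0.225, -0.006]] q6 [-0.18  0.42  1.76 -0.    0.96  1.17]
```

View pics/w21.png

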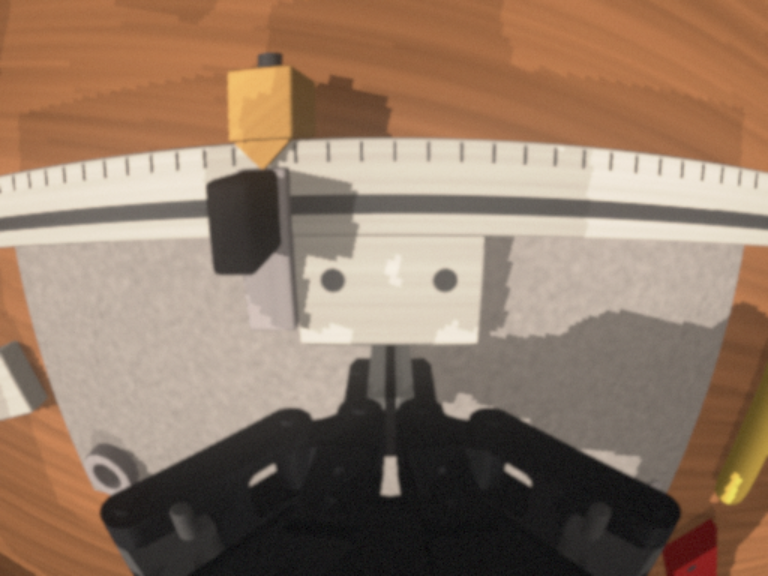

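>>> apply_moves(
  plan="0 0.003 0.01 0 0 0 0; 0 0.003 0.01 0 0 0 0; 0 0 0.006 0 0 0 0; 0 0 0 0 0 0 0; 0 0 0 0 0 0 0",
)

```text
time_s: 25.05
eef_pos: [0.5608, 0.0178, 0.0188]
eef_rot: [-0.551, 0.556, -0.442, 0.438]
wrist_force: [-11.1, -4.4, 11.0]
opening: -0.002
```

```bash
python3 - <<'E'
from h import *
st()
E
```

```text
t 25.05 tcp_j [ 0.0105 -0.0094  0.0188] tip_j [ 0.0104 -0.0094  0.0078] F_j [-11.8  -1.8  11. ] open -0.002
axes [[0.225, -0.974, -0.001], [-0.008, -0.001, -1.0], [0.974, 0.225, -0.009]] q6 [-0.18  0.42  1.76 -0.    0.97  1.17]
```

>>> apply_moves(
  plan="0 -0.005 0.008 0 0 0 0; 0 0 0.008 0 0 0 0; 0 0 0 0 0 0 0; 0 0 0 0 0 0 0; 0 0 0 0 0 0 0",
)

```text
time_s: 25.55
eef_pos: [0.5608, 0.0178, 0.0189]
eef_rot: [-0.551, 0.556, -0.443, 0.438]
wrist_force: [-13.6, -4.7, 11.8]
opening: 0.002
```

```bash
python3 - <<'E'
from h import *
for i in range(4): st()if i==0 else print(np.round(ctrl.get_obs()["wrist_force"],1))
im=ctrl.camera("wrist")[...,::-1]; c=im[70:310,120:350]; cv2.imwrite("pics/w22.png",cv2.resize(c,None,fx=2.5,fy=2.5,interpolation=cv2.INTER_CUBIC))
st()
im=ctrl.camera("top")[...,::-1]; c=im[135:245,180:332]; cv2.imwrite("pics/top22.png",cv2.resize(c,None,fx=5,fy=5,interpolation=cv2.INTER_CUBIC))
im=ctrl.camera("side")[...,::-1]; c=im[150:270,205:305]; cv2.imwrite("pics/s22.png",cv2.resize(c,None,fx=5,fy=5,interpolation=cv2.INTER_CUBIC))
st()
E
```

```text
t 25.55 tcp_j [ 0.0106 -0.0094  0.0189] tip_j [ 0.0105 -0.0094  0.0079] F_j [-14.3  -1.5  11.8] open 0.002
axes [[0.225, -0.974, -0.001], [-0.01, -0.002, -1.0], [0.974, 0.225, -0.01]] q6 [-0.18  0.42  1.76 -0.    0.97  1.17]
[-13.6  -4.7  11.8]
[-13.6  -4.7  11.8]
[-13.6  -4.7  11.8]
t 25.6 tcp_j [ 0.0106 -0.0094  0.0189] tip_j [ 0.0105 -0.0094  0.0079] F_j [-13.9  -1.8  11.3] open -0.004
axes [[0.225, -0.974, -0.001], [-0.01, -0.002, -1.0], [0.974, 0.225, -0.01]] q6 [-0.18  0.42  1.76 -0.    0.97  1.17]
t 25.7 tcp_j [ 0.0106 -0.0094  0.0188] tip_j [ 0.0104 -0.0094  0.0078] F_j [-13.7  -2.6  11. ] open 0.001
axes [[0.225, -0.974, -0.001], [-0.01, -0.002, -1.0], [0.974, 0.225, -0.01]] q6 [-0.18  0.42  1.76 -0.    0.97  1.17]
```

View pics/w22.png

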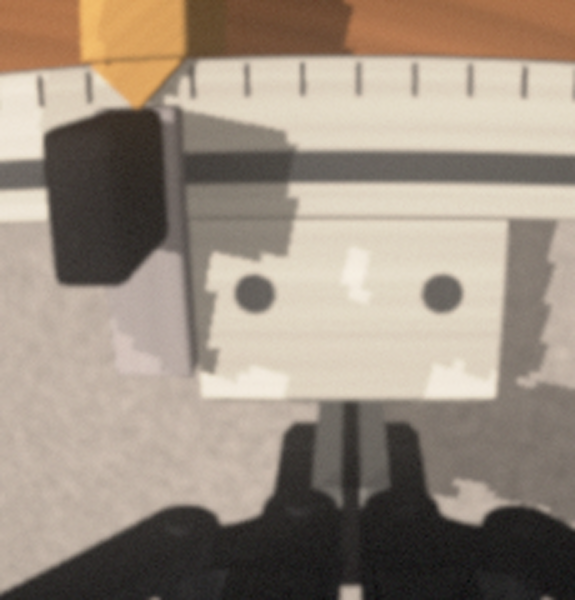

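View pics/s22.png

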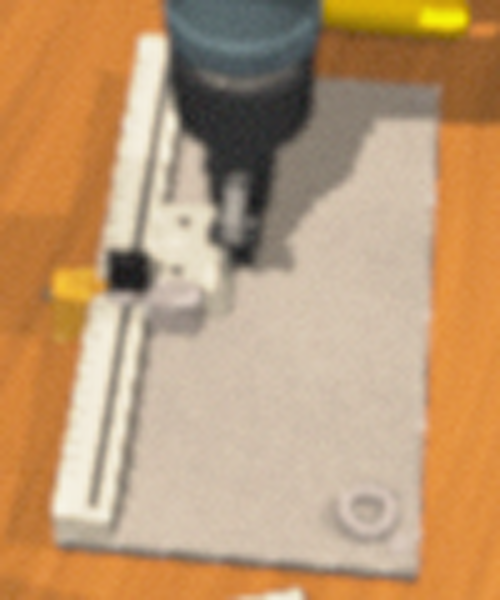

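>>> apply_moves(
  plan="0 -0.004 0.006 0 0 0 0; 0 -0.003 0.002 0 0 0 0; 0 0 0 0 0 0 0; 0 0 0 0 0 0 0; 0 0 0 0 0 0 0",
)

```text
time_s: 26.2
eef_pos: [0.5608, 0.0178, 0.0189]
eef_rot: [-0.551, 0.556, -0.443, 0.437]
wrist_force: [-13.5, -6.4, 9.8]
opening: -0.002
```

>>> apply_moves(
  plan="0 0 0 0 0 0 0; 0 0 0 0 0 0 0; 0 0 0 0 0 0 0; 0 0 0 0 0 0 0; 0 0 0 0 0 0 0",
)

```text
time_s: 26.7
eef_pos: [0.5608, 0.0178, 0.0189]
eef_rot: [-0.551, 0.556, -0.443, 0.437]
wrist_force: [-13.5, -5.3, 10.7]
opening: 0.001
```

```bash
python3 - <<'E'
from h import *
st()
cal=ctrl.get_calibration("wrist")
im=ctrl.camera("wrist")[...,::-1]; c=im[70:310,120:350]; cv2.imwrite("pics/w23.png",cv2.resize(c,None,fx=2.5,fy=2.5,interpolation=cv2.INTER_CUBIC))
def q(z,h): return np.round(w2j(p,ray(cal,(np.array(z)+.5)/2.5-.5+[120,70],h,True))[0],4)
for n,z,h in (("blk fl",[190,220],.037),("blk fr",[509,220],.037),("blk nl",[200,398],.037),("blk nr",[497,398],.037),("foot nr",[195,375],.037),("tip",[138,108],.041),("bridge rear corners",[180,108],.043)): print(n,q(z,h))
E
```

```text
t 26.7 tcp_j [ 0.0106 -0.0094  0.0189] tip_j [ 0.0104 -0.0094  0.0079] F_j [-14.3  -2.1  10.7] open 0.001
axes [[0.225, -0.974, -0.001], [-0.011, -0.002, -1.0], [0.974, 0.225, -0.011]] q6 [-0.18  0.42  1.76 -0.    0.97  1.17]
blk fl [0.0604 0.0201 0.037 ]
blk fr [ 0.0605 -0.0397  0.037 ]
blk nl [0.0232 0.0207 0.037 ]
blk nr [ 0.0233 -0.0399  0.037 ]
foot nr [0.0284 0.0213 0.037 ]
tip [0.0821 0.0279 0.041 ]
bridge rear corners [0.0819 0.0196 0.043 ]
```

View pics/w23.png

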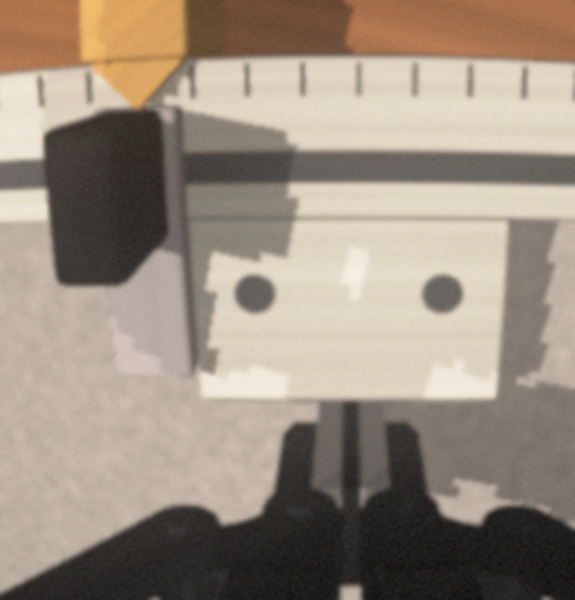

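View pics/top22.png

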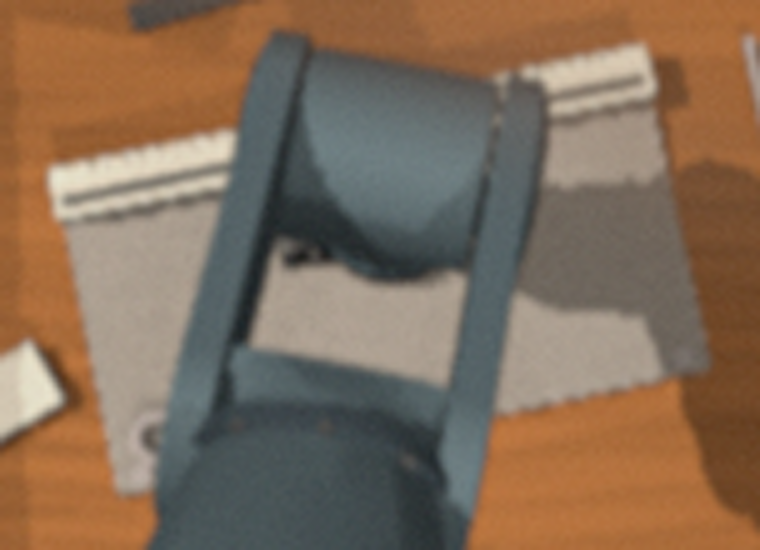

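>>> apply_moves(
  plan="0 -0.006 0.006 0 0 0 0; 0 -0.004 0.004 0 0 0 0; 0 0 0 0 0 0 0; 0 0 0 0 0 0 0; 0 0 0 0 0 0 0",
)

```text
time_s: 27.25
eef_pos: [0.5608, 0.0179, 0.0189]
eef_rot: [-0.55, 0.557, -0.443, 0.437]
wrist_force: [-14.3, -5.7, 8.4]
opening: 0.001
```

>>> apply_moves(
  plan="0 0 0 0 0 0 0; 0 0 0 0 0 0 0; 0 0 0 0 0 0 0; 0 0 0 0 0 0 0; 0 0 0 0 0 0 0",
)

```text
time_s: 27.75
eef_pos: [0.5608, 0.0179, 0.0189]
eef_rot: [-0.55, 0.556, -0.443, 0.437]
wrist_force: [-13.7, -5.9, 8.2]
opening: 0.001
```

```bash
python3 - <<'E'
from h import *
st()
im=ctrl.camera("wrist")[...,::-1]; c=im[70:310,120:350]; cv2.imwrite("pics/w24.png",cv2.resize(c,None,fx=2.5,fy=2.5,interpolation=cv2.INTER_CUBIC))
st()
E
```

```text
t 27.75 tcp_j [ 0.0105 -0.0093  0.0189] tip_j [ 0.0104 -0.0093  0.0079] F_j [-14.7  -2.7   8.2] open 0.001
axes [[0.225, -0.974, -0.001], [-0.012, -0.002, -1.0], [0.974, 0.225, -0.012]] q6 [-0.18  0.42  1.76 -0.    0.97  1.17]
t 27.8 tcp_j [ 0.0106 -0.0093  0.0189] tip_j [ 0.0104 -0.0093  0.0079] F_j [-14.1  -2.    8.1] open -0.001
axes [[0.225, -0.974, -0.001], [-0.012, -0.002, -1.0], [0.974, 0.225, -0.012]] q6 [-0.18  0.42  1.76 -0.    0.97  1.17]
```

View pics/w24.png

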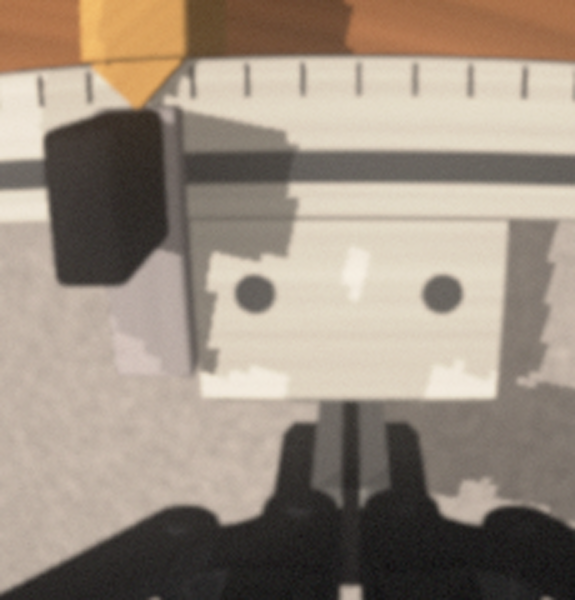

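The push is steady at about 14 N in and 8 N down. The block is flush (edge line level at row 218) and its end is at the stop, which is still on the pointer. I'm handing in now.

```bash
python3 - <<'E'
from h import *
ctrl.hand_in()
st()
E
```

```text
the job is handed in; nothing more can be done
the job is handed in; nothing more can be done
```

The job is handed in at about 28 s of the 64 s allowed. The block is flush at the fence with its end at the stop, and the arm is still pressing it.

**What I did**
- I gripped the stop's fin and slid it about 75 mm to the pointer.
- I gripped the block by its ends, squared it against the fence, then pushed it along until it met the stop. The contact force was about 4.5 N, below the 8 N that would move the stop.
- I pressed on the bevel with the shut fingertips and held that push.

**Last checks**

| Check | Result |
|---|---|
| Stop to pointer | About 0.3 mm apart in the wrist picture (limit 5 mm) |
| Block at the fence | Both far corners within 0.5 mm of the fence line, angle about 0 |
| Block to stop | Gap of 1 mm or less |
| Push | Steady at about 14 N into the fence, 8 N down and 2 N along it |

**What disagreed or went unchecked**
- **Fingertip position:** The fingertips turned out to be about 10 mm behind the TCP, although `ctrl.tcp_to_tips` says 11 mm ahead. The first grasp of the block therefore closed on air above it. I found the true offset by touching the bed, worked from that, and gripped the block lower.
- **Hard bed touch:** That touch briefly pressed the fingertips on the bed at about 49 N. This is under the 120 N wrist limit but more than I meant. It is over the 40 N limit for the arm and gripper's body, though only the fingertips touched.
- **Fence and bed forces:** I inferred these from the wrist force. They were not measured directly.
- **Last top view:** The arm hid the block in it, so the final block check rests mainly on the wrist camera.

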